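# Set out a cleaning demonstration on the counter mat

## Task

Set out the cleaning demonstration on the black mat: swing the red clamp bar up and leave it up, slide the tile out from beneath it, and lay it (never dropping it) in the rectangle printed on the mat, long side from front to back. Facing the mat with its orange stripe at the back, stand the green jug in the middle of the ring to the left of the tile and the blue jug in the middle of the ring to its right, and set the yellow scrubber on the middle of the tile, pad down and lengthwise with the tile. Leave the orange jug and the white tub where they stand.

Things in the scene. Friction and masses are not known exactly. Their poses are not given: they have to be found in the camera images.
- clamp_bar (a joint): Angle (rad) of the red clamp bar: 0 = level across the tile, grows as its black ball end is lifted, stop at 1.6; starts at 0 to 0.1. Swung up means 1 rad or more. Hinge axis: parallel to the jig's x through jig y = +65, z = 47 mm; the closed bar runs from it towards -y, at jig x = 8 mm. Friction (about 1 N at the ball) keeps it at any angle.
- clamp_handle (a point): Centre of the black ball, 22 mm across, at the free end of the red clamp bar (bar 14 mm wide, 10 mm thick). It swings in the jig's y-z plane at 145 mm from the hinge; with the bar closed it is at jig x = 8, y = -80, z = 47 mm.
- jig: Fixed aluminium tile holder. Origin: centre on the table, z up, open front at -x. Block 30 mm high, x -30 to 55, y -55 to 55 mm. The tile lies on it between rails (35 mm high, inner faces y = +-26.5 mm), its back 15 mm under a fixed lip (x 20 to 53, z 43 to 48 mm): it must slide 20 mm or more to -x before it can be lifted. Its front 45 mm stick out free.
- tile: Blue glazed ceramic sample tile, 110 mm (x) x 50 mm (y) x 10 mm thick, about 0.12 kg. Origin: centre of the underside, x along its length, z up. It starts in the jig with its x axis along the jig's x, centre at about x = -20 mm, underside 30 mm above the table.
- mat: Fixed black mat, 130 (x) x 330 (y) x 3 mm thick, an orange stripe 10 mm wide along its back (+x) edge. Origin: centre of the underside, z up; +y is its left. Printed white: a rectangle 115 x 60 mm for the tile, centred at x = -2.5 mm, y = 0, long side along x; two rings 94 mm across centred at x = 0, y = +110 mm (left) and y = -110 mm (right).
- green_jug: Green sample jug: square body 50 x 50 mm, 78 mm high; round white cap 30 mm across, centred, 88 to 110 mm above the underside (grip it from above); loop handle on the +x side reaching 47 mm from the middle; label on the -x side; about 0.2 kg. Origin: centre of the underside, z up. 
- blue_jug: Blue sample jug: square body 50 x 50 mm, 78 mm high; round white cap 30 mm across, centred, 88 to 110 mm above the underside (grip it from above); loop handle on the +x side reaching 47 mm from the middle; label on the -x side; about 0.2 kg. Origin: centre of the underside, z up. 
- scrubber: Yellow hand scrubber: base 80 mm (x) x 46 mm (y), 28 mm high with a dark abrasive pad as its underside, above it a grip bar along x, 60 mm long, 24 mm wide, from 50 to 72 mm above the underside (grip it across y); about 0.12 kg. Origin: centre of the underside, z up.
- orange_jug: Orange sample jug: square body 50 x 50 mm, 78 mm high; round white cap 30 mm across, centred, 88 to 110 mm above the underside (grip it from above); loop handle on the +x side reaching 47 mm from the middle; label on the -x side; about 0.2 kg. Origin: centre of the underside, z up. Not part of the job: leave it where it stands.
- white_tub: White round lidded tub, 68 mm across, 66 mm high, with a red label. Origin: centre of the underside. Not part of the job: leave it where it stands.
Mind the look-alikes: they are no part of the job. Several things have the shape of the scrubber; the one meant has the colours described above.

How it is judged (in metres and radians):
On the way, in this order (a step that is already met when the one before it is completed fails the run):
1. the clamp bar is swung up past 0.9 rad while the tile is still in the jig (value of joint clamp_bar above 0.9 rad and x of tile in the frame of jig above -0.035 m), for 0.2 s.
2. the tile lies released in the rectangle on the mat (x of tile in the frame of mat between -0.015 and 0.01 m and y of tile in the frame of mat between -0.0125 and 0.0125 m and z of tile in the frame of mat between -0.001 and 0.007 m and angle between the x axis of tile and the x axis of mat, either way round below 0.2 rad and angle between tile's own z axis and vertical below 0.1 rad and contact force between the fingers and tile below 0.1 N), for 0.2 s.
At the end, for the whole second after the job is handed in: Tile flat within 12.5 mm of the rectangle's centre (0.2 rad), green jug upright within 15 mm of the left ring's centre, blue of the right's; scrubber upright on the tile within 15 mm, 0.3 rad; bar above 0.9 rad; orange jug, tub within 20 mm of start; all released and still (all of step 2 and x of green_jug in the frame of mat between -0.015 and 0.015 m and y of green_jug in the frame of mat between 0.095 and 0.125 m and z of green_jug in the frame of mat between -0.001 and 0.008 m and angle between each of green_jug, blue_jug's own z axis and vertical below 0.1 rad and x of blue_jug in the frame of mat between -0.015 and 0.015 m and y of blue_jug in the frame of mat between -0.125 and -0.095 m and z of blue_jug in the frame of mat between -0.001 and 0.008 m and horizontal distance between scrubber and tile below 0.015 m and z of scrubber in the frame of tile between 0.007 and 0.014 m and angle between the x axis of scrubber and the x axis of tile, either way round below 0.3 rad and angle between scrubber's own z axis and vertical below 0.12 rad and value of joint clamp_bar above 0.9 rad and distance of each of orange_jug, white_tub from where it was at the start of the episode below 0.02 m and linear speed of each of tile, green_jug, blue_jug, scrubber below 0.02 m/s); the robot touches nothing.
It fails at once if the orange jug or the white tub is moved by more than 20 mm (distance of any of orange_jug, white_tub from where it was at the start of the episode above 0.02 m).
It fails at once if the tile is dropped (falls freely faster than 0.6 m/s, about 2 cm) (linear speed of tile above 0.6 m/s and contact force between the fingers and tile below 0.05 N).
It also fails if it takes over 122 s, if anything falls off the work surface, if the arm or the gripper's body presses on something with over 40 N, if the wrist force passes 120 N, or if a joint passes its speed limit or range.

## Robot

A 7-joint arm with a two-finger parallel gripper is mounted at the origin on the work surface. World frame = base frame: x ahead of the robot, y to its left, z up, the work surface at z = 0. Lengths are in m, angles in degrees, forces in N, time in s.
With the tool pointing down it reaches from about 0.425 to 0.875 m from the base axis. Payload 4.7 kg.
Tool frame: the origin (TCP) lies midway between the tips of the shut fingers; the grasp point (between the pads) lies 19 mm behind it (env.tcp_to_grasp is the distance from the TCP to the grasp point, in m); z points along the fingers, x is the direction in which the jaws open and shut, and the axes are right-handed (so a half turn about z gives the same grasp; the last joint's range is limited). The gripper opens to 87 mm and grips with 3 to 60 N. Pads are 19 mm wide; open, the fingers measure 117 mm over their backs; the gripper's body (75 mm by 190 mm) begins 51 mm behind the grasp point.
Start: joints at [-64.739, 18.392, -4.016, 83.108, 1.295, 78.541, -3.26], TCP at [0.269, 0.592, 0.223] pointing down, gripper open.
Joint ranges: [-163.93, 163.93], [-17.29, 119.83], [-79.2, 71.16], [3.27, 140.29], [-89.18, 269.18], [5.43, 117.66], [-154.24, 154.24]. Speed limits (degrees/s): [147.25, 147.25, 180, 180, 180, 180, 180].

## Interface

Orientations are given as [roll, pitch, yaw] about the fixed x, y, z axes, in that order (R = Rz(yaw) Ry(pitch) Rx(roll)).
In Python, from cell import env, viewer gives the robot as it stands.
- The arm moves only by the shell command python3 -m pendant 'ROWS' [OPENING] [FORCE]. ROWS is JSON, a list of rows, each a list of 6 numbers: the shift along the tool's x, y, z each as a share of 0.1 m, from -1 to 1, then the turn, a rotation vector about the tool's x, y, z each as a share of 90 degrees, from -1 to 1. A call has exactly 8 rows; each row is the pose to reach, as a shift and turn from the pose commanded when the call began, along the tool's axes at that moment; what a row does not reach only later rows make up. A row lasts 1/8 s, in which the tool goes at most 62.5 mm and 10.7 degrees, less where a joint would pass 70% of its speed; a pose out of reach is approached as far as the arm can. A call with a number of a shift or a turn outside -1 to 1 is refused whole. A call with a gripper value outside its range is refused whole. OPENING is the finger opening in mm, from 0 to 87, set as the call begins (- or left out, the last holds). The fingers move at their own pace and stop on an object; FORCE is the grip in N (left out, the last holds). Time passes only in rows, so rows that repeat a pose let the fingers close, or fill a call up. It gives the time, the measured TCP pose, the force and the opening at its end, in the units of the state.
- env.get_obs(): the state, without advancing time (a new reading comes with each control period).
- viewer.read_camera(name): name is "scene" or "side" or "wrist"; returns a dict with "frame" (400x640x3 uint8, red, green, blue), "fx", "fy", "cx", "cy" (pixels), "view" (4x4, takes a point from world to camera coordinates); the wrist camera has in their place "hand_eye" (4x4, takes a point from camera to tool coordinates, whose origin is the TCP and whose axes are the tool frame's). Camera axes: x right, y down, z forward; pixel columns grow to the right and rows downward; lengths in m; the calibration is good to about 2 mm. The wrist camera is an equidistant fisheye: a pixel r from the principal point sees the ray r / f radians off the axis. A picture is of the moment at which its call begins: read the wrist's pose just before it. There is no depth.
- env.sign_off(): hands the job in, once; it reports no verdict.
The state is a dict: "time_s": time; "qpos": joint angles; "joint_velocities": joint speeds; "effort": joint torques, N m; "tool_pos": TCP position; "tool_rot": TCP orientation; "force": force on the tool from outside, world axes, zero at the start; "wrist_torque": the same for the moment, N m; "grip_width": finger opening in m.
Only numpy, scipy, OpenCV 4.12 (cv2) and the standard library are available. Lean on these libraries where they do the work, as an engineer would, in place of code of your own. Each camera call takes 0.05 s, during which the arm holds its last target.

## Working session

There is one attempt and no reset: what is moved stays moved. The work goes in short steps, Python scripts to look and compute and a shell command to move; the robot and the scene stay as the last step left them, time stands still between calls to the robot, and variables do not carry over. Pictures are saved under pics/ and viewed, and the job is handed in when it is done.

```bash
ls -la; mkdir -p pics
python3 - <<'E'
from cell import env, viewer
import cv2
o=env.get_obs(); print(o, env.tcp_to_grasp)
for n in ["scene","side","wrist"]:
    c=viewer.read_camera(n); cv2.imwrite(f"pics/{n}0.png",c["frame"][:,:,::-1])
    print(n,{k:v for k,v in c.items() if k!="frame"})
E
```

```text
total 12
drwxr-xr-x  3 agent agent 4096 Dec  6 14:59 .
drwxr-xr-x 23 root  root  4096 Dec  6 14:58 ..
drwxr-xr-x  2 agent agent 4096 Dec  6 14:59 pics
{'time_s': 0.0, 'qpos': array([-64.73936973,  18.43917567,  -4.01538524,  83.17476593,
         1.29713467,  78.54104107,  -3.25981313]), 'joint_velocities': array([-0.00058736,  0.00319686,  0.05084362, -0.03490309,  0.00698854,
        0.02043111,  0.04604529]), 'effort': array([-7.61686283e-05, -4.91273367e+01, -4.03603585e-01, -3.12541544e+01,
       -6.36838214e-02,  4.33897250e-02,  1.77861148e-04]), 'tool_pos': array([0.26889368, 0.59116481, 0.22146139]), 'tool_rot': array([1.79992097e+02, 1.09620655e-01, 6.55495830e+01]), 'force': array([-0.51123876, -0.12716654, -0.80924224]), 'wrist_torque': array([-0.02535134,  0.0303323 , -0.04123854]), 'grip_width': 0.0867787578451048} 0.0187
scene {'fx': 411.1731192290509, 'fy': 411.1731192290509, 'cx': 322.52340580169647, 'cy': 198.71767228375347, 'view': array([[ 0.4817477 ,  0.8762297 , -0.01185991, -0.24625325],
       [ 0.70320599, -0.39462484, -0.59141573, -0.33557559],
       [-0.5
[... 239 characters left out ...]
.72533774, -0.68825859, -0.01361197, -0.40856901],
       [-0.38015656, -0.38399548, -0.84144427,  0.23588178],
       [ 0.57390431,  0.61550597, -0.54017243,  0.63120165],
       [ 0.        ,  0.        ,  0.        ,  1.        ]])}
wrist {'fx': 309.70691628693146, 'fy': 309.70691628693146, 'cx': 319.78093031638883, 'cy': 197.53223403678618, 'hand_eye': array([[ 9.99999819e-01,  1.33682679e-04,  5.85924398e-04,
        -4.88678943e-04],
       [-3.02168049e-04,  9.54592432e-01,  2.97914750e-01,
        -8.26348663e-02],
       [-5.19492954e-04, -2.97914873e-01,  9.54592300e-01,
        -1.61605955e-01],
       [ 0.00000000e+00,  0.00000000e+00,  0.00000000e+00,
         1.00000000e+00]])}
```

View pics/scene0.png

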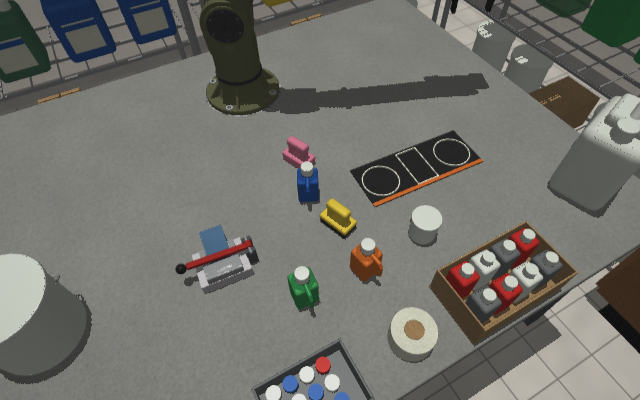

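View pics/side0.png

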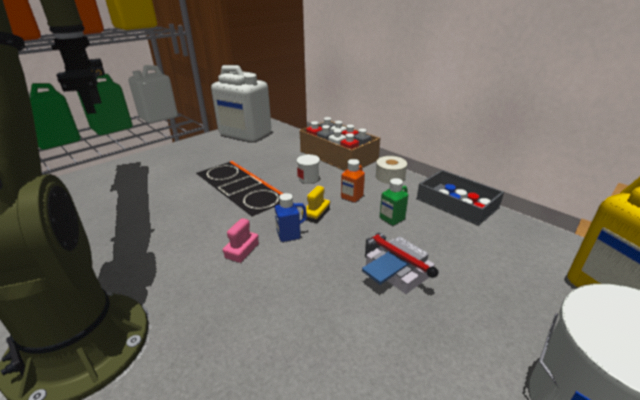

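View pics/wrist0.png

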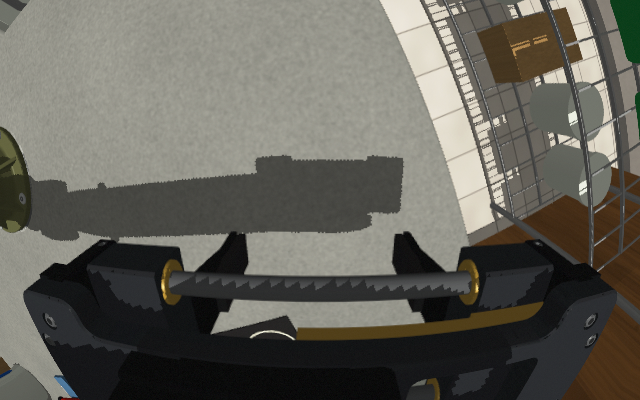

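Scene view: clamp ball at (181,268), tile at (213,240), blue jug (308,182), green jug (303,288), orange jug (367,260), tub (425,224), yellow scrubber (338,216), pink look-alike scrubber (298,150), mat (416,168) with its stripe on the lower side.

```bash
cat > h.py <<'E'
import numpy as np, cv2
from scipy.spatial.transform import Rotation as R
from cell import env, viewer
def cam(n):
    o=env.get_obs(); c=viewer.read_camera(n); c["name"]=n
    if n=="wrist":
        T=np.eye(4);T[:3,:3]=R.from_euler("xyz",o["tool_rot"],degrees=True).as_matrix();T[:3,3]=o["tool_pos"]
        c["cw"]=T@c["hand_eye"]
    else: c["cw"]=np.linalg.inv(c["view"])
    return c
def ray(c,uv):
    uv=np.atleast_2d(np.asarray(uv,float)); d=(uv-[c["cx"],c["cy"]])/[c["fx"],c["fy"]]
    if c["name"]=="wrist":
        r=np.linalg.norm(d,axis=1,keepdims=True)+1e-12; d=np.hstack([d/r*np.sin(r),np.cos(r)])
    else: d=np.hstack([d,np.ones((len(d),1))])
    return c["cw"][:3,3], d@c["cw"][:3,:3].T
def plane(c,uv,z):
    o,d=ray(c,uv); return o+d*((z-o[2])/d[:,2:])
def proj(c,P):
    P=np.atleast_2d(P); q=(P-c["cw"][:3,3])@c["cw"][:3,:3]
    if c["name"]=="wrist":
        a=np.arctan2(np.hypot(q[:,0],q[:,1]),q[:,2]); n=np.hypot(q[:,0],q[:,1])+1e-12
        d=q[:,:2]/n[:,None]*a[:,None]
    else: d=q[:,:2]/q[:,2:]
    return d*[c["fx"],c["fy"]]+[c["cx"],c["cy"]]
def tri(c1,u1,c2,u2):
    o1,d1=ray(c1,u1);o2,d2=ray(c2,u2);d1=d1[0]/np.linalg.norm(d1[0]);d2=d2[0]/np.linalg.norm(d2[0])
    s=np.linalg.lstsq(np.stack([d1,-d2],1),o2-o1,rcond=None)[0]
    a=o1+s[0]*d1;b=o2+s[1]*d2; return (a+b)/2,np.linalg.norm(a-b)
def mask(c,lo,hi,box=None):
    h=cv2.cvtColor(c["frame"],cv2.COLOR_RGB2HSV); m=cv2.inRange(h,np.array(lo),np.array(hi))
    if box: 
        z=np.zeros_like(m); x0,y0,x1,y1=box; z[y0:y1,x0:x1]=m[y0:y1,x0:x1]; m=z
    return m
def crop(c,box,k,fn):
    x0,y0,x1,y1=box; f=c["frame"][y0:y1,x0:x1,::-1]
    cv2.imwrite(fn,cv2.resize(f,None,fx=k,fy=k,interpolation=cv2.INTER_CUBIC))
def move(target,yaw=None):
    """print tool-axes shift shares & turn for TCP target"""
    o=env.get_obs(); Rm=R.from_euler("xyz",o["tool_rot"],degrees=True)
    print("shift shares",np.round(Rm.inv().apply(np.array(target)-o["tool_pos"])/0.1,3))
    if yaw is not None:
        print("turn shares",np.round((Rm.inv()*R.from_euler("xyz",[180,0,yaw],degrees=True)).as_rotvec(degrees=True)/90,3))
E
python3 - <<'E'
from h import *
s=cam("scene"); d=cam("side")
crop(s,(160,130,480,320),2.5,"pics/sc1.png"); crop(d,(190,140,450,310),3,"pics/sd1.png")
E
```

```text
(no output)
```

View pics/sc1.png

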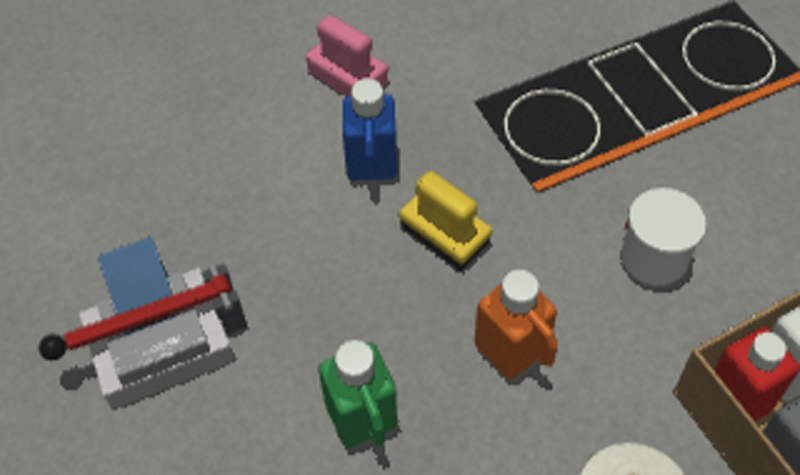

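View pics/sd1.png

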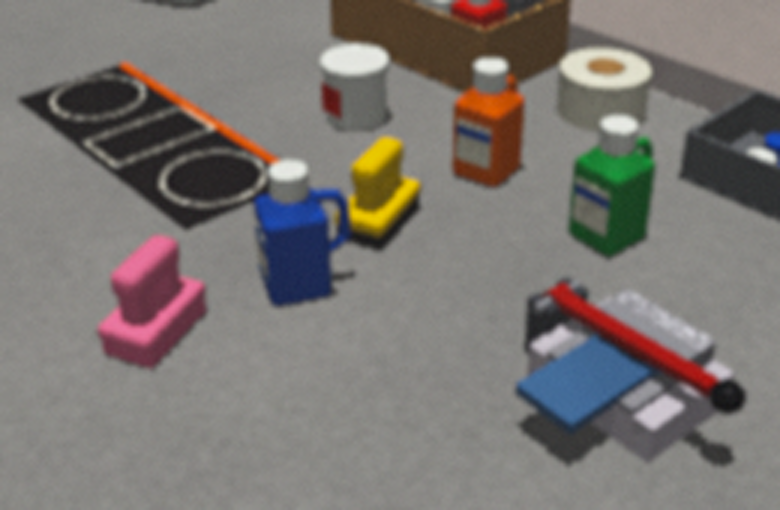

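Run:
```python
from h import *
s=cam("scene"); d=cam("side")
def hv(c,n):
    for p in n: print(c["name"],p,cv2.cvtColor(c["frame"][p[1]:p[1]+1,p[0]:p[0]+1],cv2.COLOR_RGB2HSV)[0,0])
def blob(c,lo,hi,box):
    m=mask(c,lo,hi,box); n,l,st,ce=cv2.connectedComponentsWithStats(m); i=1+np.argmax(st[1:,4]); return ce[i],st[i],(l==i).astype(np.uint8)
# mat
m=mask(s,(0,0,0),(180,255,60),(345,125,490,210))
st=mask(s,(5,150,100),(20,255,255),(345,125,490,210))
mm=cv2.morphologyEx(m|st,cv2.MORPH_CLOSE,np.ones((7,7)))
n,l,sts,ce=cv2.connectedComponentsWithStats(mm);i=1+np.argmax(sts[1:,4]); mm=(l==i).astype(np.uint8)
ct=max(cv2.findContours(mm,0,cv2.CHAIN_APPROX_NONE)[0],key=len)[:,0]
W=plane(s,ct,0.003)[:,:2]; r=cv2.minAreaRect((W*1000).astype(np.float32)); print("mat",r)
o=np.argwhere(st)[:,::-1]; O=plane(s,o,0.003)[:,:2]; print("stripe ctr",O.mean(0)); v=np.linalg.svd(O-O.mean(0))[2][0]; print("stripe dir deg",np.degrees(np.arctan2(v[1],v[0])), "len",np.ptp((O-O.mean(0))@v))
w=mask(s,(0,0,110),(180,70,255))&cv2.erode(mm*255,np.ones((5,5)))
n,l,sts,ce=cv2.connectedComponentsWithStats(w)
for i in range(1,n):
    if sts[i,4]>15:
        p=np.argwhere(l==i)[:,::-1]; P=plane(s,p,0.003)[:,:2]; rr=cv2.minAreaRect((P*1000).astype(np.float32)); print("white",sts[i,4],np.round(ce[i]),rr)
# caps
for nm,bs,bd in [("blue",(295,155,320,180),(275,190,300,210)),("green",(290,260,315,285),(385,175,410,195)),("orange",(357,235,380,255),(343,155,367,172))]:
    a=blob(s,(0,0,120),(180,60,255),bs); b=blob(d,(0,0,120),(180,60,255),bd)
    print(nm,a[0],a[1],b[0],b[1],tri(s,a[0],d,b[0]), plane(s,a[0],0.103))
a=blob(s,(18,120,60),(35,255,255),(310,190,365,240)); b=blob(d,(18,120,60),(35,255,255),(295,180,335,225)); print("scrub",a[0],a[1],b[0],b[1],tri(s,a[0],d,b[0]))
a=blob(s,(0,0,0),(180,255,50),(170,258,187,277)); b=blob(d,(0,0,0),(180,255,50),(424,262,442,280)); print("ball",a[0],a[1],b[0],b[1],tri(s,a[0],d,b[0]))
a=blob(s,(95,60,50),(115,255,255),(190,220,240,260)); b=blob(d,(95,60,50),(115,255,255),(355,245,415,290)); print("tile",a[0],a[1],b[0],b[1],tri(s,a[0],d,b[0]))
for c,x,z in((s,a,0),(d,b,0)):
    ct=max(cv2.findContours(x[2],0,cv2.CHAIN_APPROX_NONE)[0],key=len); q=cv2.approxPolyDP(ct,3,True)[:,0]; print(q.tolist(),np.round(plane(c,q,0.04),4).tolist())
a=blob(s,(0,0,120),(180,60,255),(405,200,450,235));print("tub",a[0],a[1],plane(s,a[0],0.066))
for nm,lo,hi,bs,bd in [("redbar",(0,120,60),(8,255,255),(180,230,260,275),(365,225,440,280))]:
    for c,bx in((s,bs),(d,bd)):
        x=blob(c,lo,hi,bx); p=np.argwhere(x[2])[:,::-1]; v=np.linalg.svd(p-p.mean(0))[2][0]; t=(p-p.mean(0))@v; print(nm,p.mean(0)+v*t.min(),p.mean(0)+v*t.max(),plane(c,[p.mean(0)+v*t.min(),p.mean(0)+v*t.max()],.052))
```

```text
mat ((514.2828979492188, 279.2725830078125), (330.9471740722656, 130.28053283691406), 87.23902893066406)
stripe ctr [0.57112786 0.27080471]
stripe dir deg -92.82307110359459 len 0.3290700818677558
white 82 [442. 150.] ((505.0401611328125, 377.4781799316406), (60.24955749511719, 99.03418731689453), 45.391090393066406)
white 52 [426. 162.] ((513.3275756835938, 311.0755310058594), (4.593879699707031, 105.90301513671875), 87.05583190917969)
white 33 [465. 159.] ((553.9588623046875, 406.9163513183594), (17.708223342895508, 66.4330825805664), 24.37543487548828)
white 53 [407. 169.] ((510.8155517578125, 251.17149353027344), (5.645981788635254, 103.20735168457031), 88.16896057128906)
white 145 [381. 181.] ((506.508056640625, 171.1685333251953), (94.69477081298828, 97.8197021484375), 54.931026458740234)
blue [306.41904762 166.        ] [300 161  13  11 105] [289.20253165 195.51054852] [275 190  25  13 237] (array([ 0.46210282, -0.01430261,  0.11381114]), np.float64(0.0043837430231872)) [[ 0.4517571  -0.00836236  0.103     ]]
green [301.50738916 268.20197044] [290 260  25  21 406] [400.9772727
[... 916 characters left out ...]
.002472567281843446))
[[220, 225], [199, 232], [206, 254], [228, 247]] [[0.4622, -0.2375, 0.04], [0.4568, -0.2852, 0.04], [0.5177, -0.2901, 0.04], [0.5247, -0.2422, 0.04]]
[[409, 264], [387, 251], [362, 269], [380, 284]] [[0.5368, -0.2947, 0.04], [0.5381, -0.239, 0.04], [0.4585, -0.2388, 0.04], [0.4511, -0.2895, 0.04]]
tub [428.23823529 214.99632353] [ 405  200   45   35 1360] [[0.68153315 0.17397987 0.066     ]]
redbar [251.00512438 243.01405602] [185.90760077 266.74655169] [[ 0.5473193  -0.19552281  0.052     ]
 [ 0.5336577  -0.33645769  0.052     ]]
redbar [373.21073035 236.64300591] [427.56897908 268.73018395] [[ 0.54339598 -0.19670876  0.052     ]
 [ 0.53825097 -0.33432772  0.052     ]]
```

```bash
for i in 1 2 ; do :; done; python3 -m pendant '[[-0.4,0.4,0,0,0,0],[-0.8,0.8,0,0,0,0],[-1,1,0,0,0,0],[-1,1,0,0,0,0],[-1,1,0,0,0,0],[-1,1,0,0,0,0],[-1,1,0,0,0,0],[-1,1,0,0,0,0]]'
```

```text
time_s: 1.35
tool_pos: [0.3184, 0.4597, 0.2224]
tool_rot: [-180.0, 0.0, 65.6]
force: [-0.4, 0.7, -0.2]
grip_width: 0.0867
```

```bash
python3 -m pendant '[[-0.2,0.2,0,0,0,0],[-0.4,0.4,0,0,0,0],[-0.6,0.6,0,0,0,0],[-0.8,0.8,0,0,0,0],[-1,1,0,0,0,0],[-1,1,0,0,0,0],[-1,1,0,0,0,0],[-1,1,0,0,0,0]]'
python3 -m pendant '[[-0.2,0.2,0,0,0,0],[-0.4,0.4,0,0,0,0],[-0.6,0.6,0,0,0,0],[-0.8,0.8,0,0,0,0],[-1,1,0,0,0,0],[-1,1,0,0,0,0],[-1,1,0,0,0,0],[-1,1,0,0,0,0]]'
python3 -m pendant '[[-0.2,0.2,0,0,0,0],[-0.4,0.4,0,0,0,0],[-0.6,0.6,0,0,0,0],[-0.8,0.8,0,0,0,0],[-1,1,0,0,0,0],[-1,1,0,0,0,0],[-1,1,0,0,0,0],[-1,1,0,0,0,0]]'
python3 -m pendant '[[-0.2,0.2,0,0,0,0],[-0.4,0.4,0,0,0,0.1],[-0.6,0.6,0,0,0,0.2],[-0.8,0.8,0,0,0,0.3],[-1,1,0,0,0,0.4],[-1,1,0,0,0,0.5],[-1,1,0,0,0,0.6],[-1,1,0,0,0,0.7]]'
```

```text
time_s: 2.35
tool_pos: [0.3677, 0.328, 0.2225]
tool_rot: [-180.0, -0.0, 65.7]
force: [-0.6, -0.0, -0.5]
grip_width: 0.0872
time_s: 3.35
tool_pos: [0.4175, 0.1959, 0.2225]
tool_rot: [-180.0, -0.0, 65.7]
force: [0.5, -0.6, 0.1]
grip_width: 0.0871
time_s: 4.35
tool_pos: [0.4673, 0.0635, 0.2225]
tool_rot: [-180.0, -0.0, 65.7]
force: [0.3, -1.0, -0.4]
grip_width: 0.0875
time_s: 5.35
tool_pos: [0.5173, -0.0693, 0.2224]
tool_rot: [-180.0, 0.0, 2.3]
force: [-1.0, 0.4, -0.2]
grip_width: 0.0872
```

Run:
```python
from h import *
c=cam("wrist"); cv2.imwrite("pics/w1.png",c["frame"][:,:,::-1])
print(proj(c,[[0.534,-0.3466,0.054],[0.46,-0.26,0.04]]))
move([0.534,-0.347,0.13],-5)
```

```text
[[323.59756416 360.5756253 ]
 [273.34998987 309.35249604]]
shift shares [0.065 2.782 0.924]
turn shares [-0.     0.     0.079]
```

View pics/w1.png

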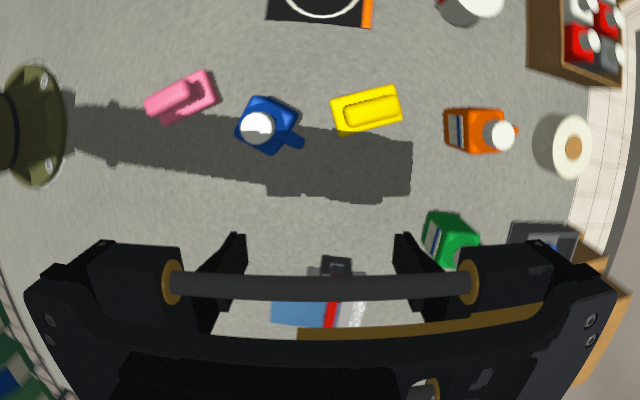

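The wrist picture looks towards world +y: blue cap (257,128), yellow scrubber (368,112), orange jug (478,132), pink look-alike (180,97), green jug (450,240); tile and red bar under the crossbar at (310,312).

```bash
python3 -m pendant '[[0,0.2,0,0,0,0.04],[0,0.4,0,0,0,0.08],[0,0.6,0,0,0,0.08],[0,0.8,0,0,0,0.08],[0,1,0,0,0,0.08],[0,1,0,0,0,0.08],[0,1,0,0,0,0.08],[0,1,0,0,0,0.08]]'
python3 -m pendant '[[0,0.2,0,0,0,0],[0,0.4,0.0,0,0,0],[0.1,0.6,0.0,0,0,0],[0.1,0.8,0.1,0,0,0],[0.1,1,0.2,0,0,0],[0.1,1,0.2,0,0,0],[0.1,1,0.2,0,0,0],[0.1,1,0.2,0,0,0]]'
python3 - <<'E'
from h import *
move([0.534,-0.347,0.13],-5)
E
```

```text
time_s: 6.4
tool_pos: [0.5219, -0.1694, 0.2225]
tool_rot: [-180.0, -0.0, -4.6]
force: [0.8, 0.9, -0.2]
grip_width: 0.0869
time_s: 7.4
tool_pos: [0.5243, -0.2695, 0.203]
tool_rot: [-180.0, -0.1, -4.5]
force: [0.1, -0.1, -0.2]
grip_width: 0.0867
shift shares [0.157 0.766 0.73 ]
turn shares [-0.    -0.001  0.005]
```

```bash
python3 -m pendant '[[0,0.2,0,0,0,0],[0.1,0.4,0.0,0,0,0],[0.15,0.6,0.1,0,0,0],[0.15,0.77,0.3,0,0,0],[0.15,0.77,0.5,0,0,0],[0.15,0.77,0.73,0,0,0],[0.15,0.77,0.73,0,0,0],[0.15,0.77,0.73,0,0,0]]' 60
python3 - <<'E'
from h import *
s=cam("scene");d=cam("side");c=cam("wrist")
cv2.imwrite("pics/w2.png",c["frame"][:,:,::-1])
a=s["frame"][210:310,140:290,::-1];b=d["frame"][210:310,350:500,::-1]
cv2.imwrite("pics/sd2.png",cv2.resize(np.hstack([a,b]),None,fx=2.6,fy=2.6,interpolation=2))
move([0.534,-0.347,0.035],-5)
E
```

```text
time_s: 8.4
tool_pos: [0.533, -0.3481, 0.1303]
tool_rot: [-180.0, -0.1, -4.6]
force: [0.4, -0.3, 0.3]
grip_width: 0.0601
shift shares [ 0.007 -0.02   0.958]
turn shares [ 0.    -0.001  0.004]
```

View pics/sd2.png

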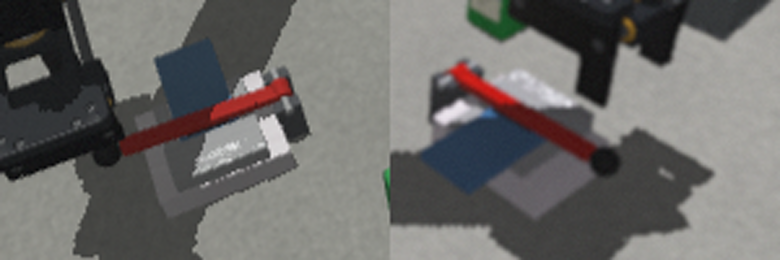

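View pics/w2.png

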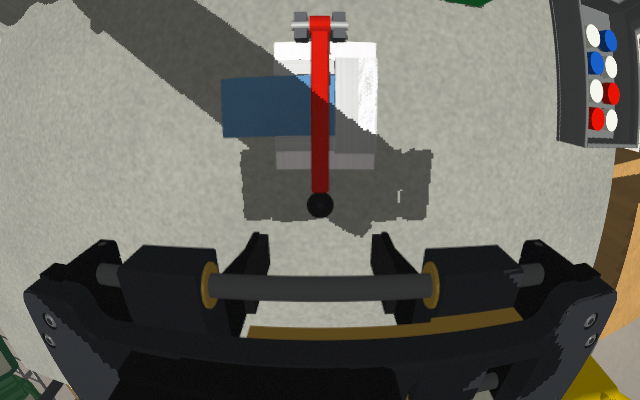

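Wrist view now shows ball at (320,205), bar vertical up to the hinge at (320,28), tile front edge at column 222; the jaws straddle the ball's column.

Run:
```python
from h import *
c=cam("wrist")
print("ball",plane(c,[320,205],.052),"hinge",plane(c,[[320,40],[312.5,100],[329,100]],.052))
m=mask(c,(95,90,30),(120,255,255),(210,70,300,140))
ct=max(cv2.findContours(m,0,cv2.CHAIN_APPROX_NONE)[0],key=len);q=cv2.approxPolyDP(ct,3,True)[:,0];print(q.tolist(),np.round(plane(c,q,.04),4).tolist())
```

```text
ball [[ 0.53291266 -0.34828252  0.052     ]] hinge [[ 0.54349172 -0.21702131  0.052     ]
 [ 0.53398347 -0.26367154  0.052     ]
 [ 0.54654218 -0.26467641  0.052     ]]
[[299, 75], [222, 79], [224, 136], [299, 134]] [[0.5247, -0.2421, 0.04], [0.4609, -0.2372, 0.04], [0.4572, -0.2852, 0.04], [0.5205, -0.2902, 0.04]]
```

```bash
python3 -m pendant '[[0,0,0.2,0,0,0],[0,0,0.4,0,0,0],[0,0,0.6,0,0,0],[0,0,0.75,0,0,0],[0,0,0.85,0,0,0],[0,0,0.95,0,0,0],[0,0,0.95,0,0,0],[0,0,0.95,0,0,0]]'
python3 -m pendant '[[0,0,0,0,0,0],[0,0,0,0,0,0],[0,0,0,0,0,0],[0,0,0,0,0,0],[0,0,0,0,0,0],[0,0,0,0,0,0],[0,0,0,0,0,0],[0,0,0,0,0,0]]' 0 15
python3 - <<'E'
import numpy as np
# arc from th0 in tool: forward (+jig y) = tool -y ; up = tool -z
t0=.04
for t in np.arange(.15,1.4,.1): print(round(t,2), round(-(145*np.cos(t0)-145*np.cos(t))/100,3), round(-(145*np.sin(t)-145*np.sin(t0))/100,3))
E
```

```text
time_s: 9.6
tool_pos: [0.5327, -0.3491, 0.0351]
tool_rot: [180.0, -0.1, -4.7]
force: [0.5, -0.2, 0.6]
grip_width: 0.0601
time_s: 10.6
tool_pos: [0.5332, -0.3488, 0.0348]
tool_rot: [180.0, -0.1, -4.6]
force: [4.5, -1.5, -2.5]
grip_width: 0.0208
0.15 -0.015 -0.159
0.25 -0.044 -0.301
0.35 -0.087 -0.439
0.45 -0.143 -0.573
0.55 -0.213 -0.7
0.65 -0.295 -0.82
0.75 -0.388 -0.93
0.85 -0.492 -1.031
0.95 -0.605 -1.121
1.05 -0.727 -1.2
1.15 -0.857 -1.266
1.25 -0.992 -1.318
1.35 -1.131 -1.357
```

```bash
python3 -m pendant '[[-0.0,-0.015,-0.16,0,0,0],[0,-0.045,-0.3,0,0,0],[0,-0.087,-0.44,0,0,0],[0,-0.143,-0.573,0,0,0],[0,-0.213,-0.7,0,0,0],[0,-0.295,-0.82,0,0,0],[0,-0.388,-0.93,0,0,0],[0,-0.388,-0.93,0,0,0]]'
python3 -m pendant '[[0,-0.05,-0.05,0,0,0],[0,-0.104,-0.1,0,0,0],[0,-0.217,-0.19,0,0,0],[0,-0.34,-0.27,0,0,0],[0,-0.47,-0.336,0,0,0],[0,-0.604,-0.388,0,0,0],[0,-0.604,-0.388,0,0,0],[0,-0.604,-0.388,0,0,0]]'
```

```text
time_s: 11.6
tool_pos: [0.5364, -0.3093, 0.1283]
tool_rot: [-180.0, -0.1, -4.6]
force: [4.7, -0.6, 0.1]
grip_width: 0.021
time_s: 12.6
tool_pos: [0.5409, -0.2505, 0.1663]
tool_rot: [180.0, -0.1, -4.7]
force: [5.7, -0.0, 0.3]
grip_width: 0.0205
```

Run:
```python
from h import *
s=cam("scene");d=cam("side")
a=s["frame"][170:310,140:290,::-1];b=d["frame"][170:310,350:500,::-1]
cv2.imwrite("pics/sd3.png",cv2.resize(np.hstack([a,b]),None,fx=2.6,fy=2.6,interpolation=2))
```

```text
(no output)
```

View pics/sd3.png

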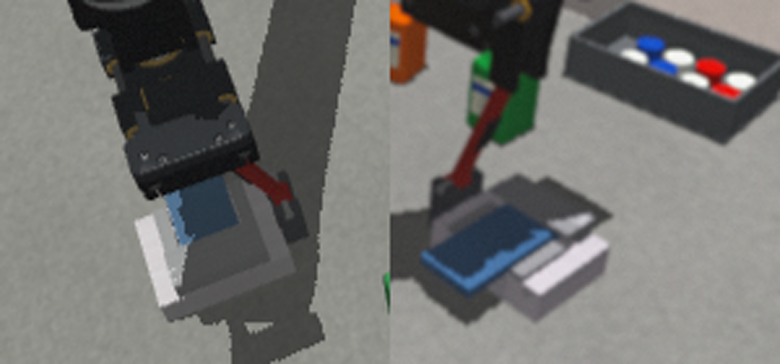

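The bar stands up steeply (about 1.25 rad) and the tile is still in the jig. Releasing and rising.

```bash
python3 -m pendant '[[0,0,0,0,0,0],[0,0,0,0,0,0],[0,0,0,0,0,0],[0,0,-0.1,0,0,0],[0,0,-0.3,0,0,0],[0,0,-0.5,0,0,0],[-0.2,0,-0.5,0,0,0],[-0.4,0,-0.5,0,0,0]]' 50
python3 -m pendant '[[-0.2,0,0,0,0,-0.1],[-0.3,0,0,0,0,-0.2],[-0.3,0,0,0,0,-0.3],[-0.3,0,0,0,0,-0.42],[-0.3,0,0,0,0,-0.54],[-0.3,0,0,0,0,-0.66],[-0.3,0,0,0,0,-0.78],[-0.3,0,0,0,0,-0.9]]' 80
python3 - <<'E'
from h import *
c=cam("wrist"); cv2.imwrite("pics/w4.png",c["frame"][:,:,::-1])
d=cam("side"); crop(d,(320,130,520,310),3,"pics/sd4.png")
move([0.476,-0.2625,0.0163],85.5)
E
```

```text
time_s: 13.7
tool_pos: [0.5006, -0.2471, 0.2183]
tool_rot: [180.0, -0.1, -4.7]
force: [0.2, 0.3, -0.5]
grip_width: 0.0502
time_s: 14.7
tool_pos: [0.471, -0.2447, 0.218]
tool_rot: [179.9, -0.0, 76.4]
force: [0.5, -0.2, -0.1]
grip_width: 0.0799
shift shares [-0.162  0.088  2.016]
turn shares [ 0.001 -0.    -0.105]
```

View pics/sd4.png

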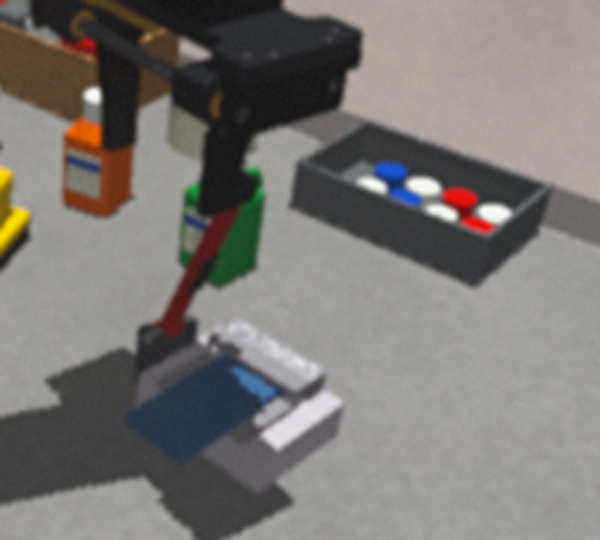

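View pics/w4.png

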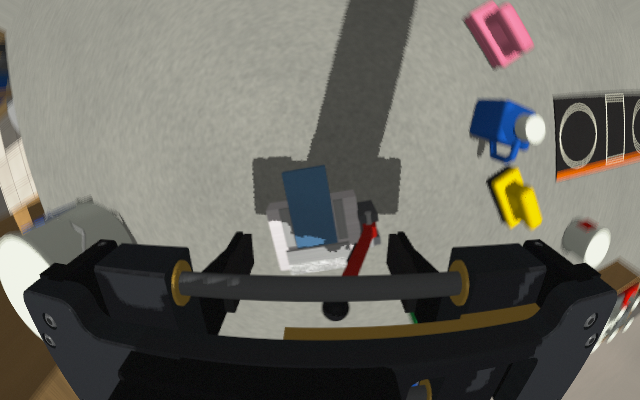

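Bar is up and free (ball at (335,310) in the wrist view), tile front edge at (305,170). Descending over the tile's free end.

```bash
python3 -m pendant '[[-0.08,0.04,0.1,0,0,-0.05],[-0.16,0.09,0.3,0,0,-0.1],[-0.16,0.09,0.5,0,0,-0.1],[-0.16,0.09,0.7,0,0,-0.1],[-0.16,0.09,0.9,0,0,-0.1],[-0.16,0.09,1,0,0,-0.1],[-0.16,0.09,1,0,0,-0.1],[-0.16,0.09,1,0,0,-0.1]]'
python3 - <<'E'
from h import *
c=cam("wrist"); cv2.imwrite("pics/w5.png",c["frame"][:,:,::-1])
m=mask(c,(95,90,30),(120,255,255),(200,60,440,300))
ct=max(cv2.findContours(m,0,cv2.CHAIN_APPROX_NONE)[0],key=len);q=cv2.approxPolyDP(ct,3,True)[:,0];print(q.tolist(),np.round(plane(c,q,.04),4).tolist())
move([0.476,-0.2625,0.0163],85.5)
E
```

```text
time_s: 15.8
tool_pos: [0.4761, -0.2622, 0.1174]
tool_rot: [179.9, 0.0, 85.0]
force: [0.6, 0.5, 0.2]
grip_width: 0.0798
[[348, 183], [289, 184], [293, 275], [346, 275]] [[0.4579, -0.2382, 0.04], [0.4546, -0.2853, 0.04], [0.5388, -0.2921, 0.04], [0.5429, -0.2446, 0.04]]
shift shares [-0.002 -0.002  1.011]
turn shares [ 0.001  0.    -0.005]
```

View pics/w5.png

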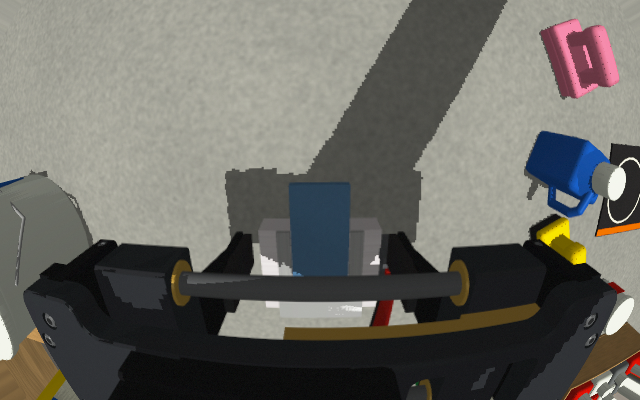

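```bash
python3 -m pendant '[[0,0,0.2,0,0,0],[0,0,0.4,0,0,0],[0,0,0.6,0,0,0],[0,0,0.8,0,0,0],[0,0,0.9,0,0,0],[0,0,1,0,0,0],[0,0,1,0,0,0],[0,0,1,0,0,0]]'
python3 -m pendant '[[0,0,0,0,0,0],[0,0,0,0,0,0],[0,0,0,0,0,0],[0,0,0,0,0,0],[0,0,0,0,0,0],[0,0,0,0,0,0],[0,0,0,0,0,0],[0,0,0,0,0,0]]' 0 50
```

```text
time_s: 16.85
tool_pos: [0.4759, -0.2622, 0.0169]
tool_rot: [179.9, 0.0, 85.1]
force: [-0.3, 0.1, -0.9]
grip_width: 0.0802
time_s: 17.85
tool_pos: [0.4755, -0.2619, 0.0164]
tool_rot: [180.0, -0.0, 85.1]
force: [-0.6, 0.1, 0.7]
grip_width: 0.0492
```

```bash
python3 -m pendant '[[0,-0.05,0,0,0,0],[0,-0.15,0,0,0,0],[0,-0.25,0,0,0,0],[0,-0.35,0,0,0,0],[0,-0.45,0,0,0,0],[0,-0.5,-0.05,0,0,0],[0,-0.5,-0.15,0,0,0],[0,-0.5,-0.3,0,0,0]]'
python3 - <<'E'
from h import *
s=cam("scene");d=cam("side");c=cam("wrist")
cv2.imwrite("pics/w6.png",c["frame"][:,:,::-1])
crop(d,(320,130,520,310),3,"pics/sd6.png")
E
```

```text
time_s: 18.85
tool_pos: [0.4257, -0.2576, 0.0472]
tool_rot: [-180.0, 0.0, 85.1]
force: [0.8, -0.3, -1.6]
grip_width: 0.0489
```

View pics/sd6.png

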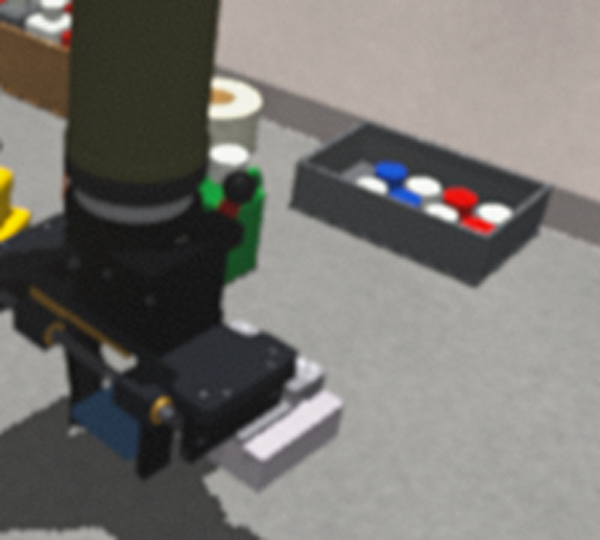

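View pics/w6.png

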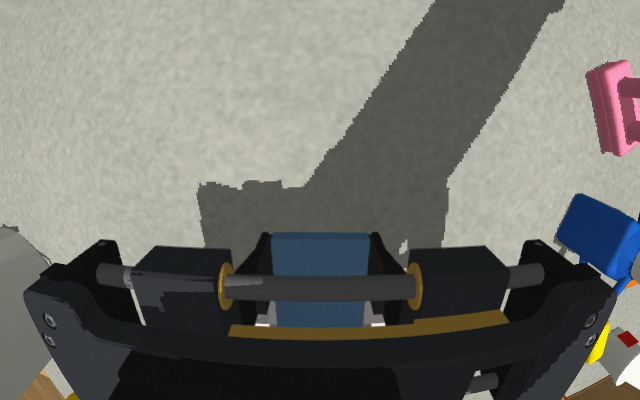

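The tile is held level in the jaws (wrist view (320,250)), pulled clear of the lip. Lifting and carrying.

```bash
python3 -m pendant '[[0,-0.1,-0.2,0,0,0],[0,-0.15,-0.4,0,0,0],[0,-0.15,-0.6,0,0,0],[0.1,-0.15,-0.8,0,0,0],[0.25,-0.15,-1,0,0,0],[0.45,-0.15,-1,0,0,0],[0.7,-0.15,-1,0,0,0],[0.9,-0.15,-1,0,0,0]]'
python3 -m pendant '[[0.2,0.02,-0.02,0,0,0],[0.4,0.05,-0.1,0,0,0],[0.6,0.1,-0.15,0,0,0],[0.8,0.2,-0.15,0,0,0],[1,0.3,-0.15,0,0,0],[1,0.3,-0.15,0,0,0],[1,0.3,-0.15,0,0,0],[1,0.3,-0.15,0,0,0]]'
python3 -m pendant '[[0.2,0.0,0,0,0,0],[0.4,0.0,0,0,0,0],[0.6,0.0,0,0,0,0],[0.8,0,0,0,0,0],[1,0,0,0,0,0],[1,0,0,0,0,0],[1,0,0,0,0,0],[1,0,0,0,0,0]]'
```

```text
time_s: 20.0
tool_pos: [0.4184, -0.1656, 0.1462]
tool_rot: [-180.0, -0.0, 85.1]
force: [0.9, 0.8, -1.0]
grip_width: 0.0493
time_s: 21.0
tool_pos: [0.4566, -0.0704, 0.1612]
tool_rot: [-180.0, 0.0, 85.0]
force: [1.1, -0.1, -1.8]
grip_width: 0.0493
time_s: 22.0
tool_pos: [0.4655, 0.0288, 0.1614]
tool_rot: [180.0, 0.0, 85.0]
force: [-0.5, 0.6, -1.5]
grip_width: 0.0492
```

```bash
python3 -m pendant '[[0.2,0.0,0,0,0,0],[0.4,0.0,0,0,0,0],[0.6,0.0,0,0,0,0],[0.8,0,0,0,0,0],[1,0,0,0,0,0],[1,0,0,0,0,0],[1,0,0,0,0,0],[1,0,0,0,0,0]]'
python3 -m pendant '[[0.2,0.0,0,0,0,0],[0.4,0.0,0.1,0,0,0],[0.6,0.0,0.2,0,0,-0.01],[0.8,0,0.3,0,0,-0.025],[1,-0.1,0.4,0,0,-0.025],[1,-0.1,0.5,0,0,-0.025],[1,-0.1,0.5,0,0,-0.025],[1,-0.1,0.5,0,0,-0.025]]'
python3 - <<'E'
from h import *
move([0.4735,0.281,0.05],87.2)
E
```

```text
time_s: 23.0
tool_pos: [0.4742, 0.1287, 0.1614]
tool_rot: [180.0, 0.0, 85.0]
force: [0.5, -0.3, -0.9]
grip_width: 0.0497
time_s: 24.0
tool_pos: [0.4735, 0.2291, 0.1115]
tool_rot: [180.0, 0.0, 87.2]
force: [0.4, -0.2, -1.8]
grip_width: 0.0491
shift shares [ 0.518 -0.025  0.615]
turn shares [0. 0. 0.]
```

```bash
python3 -m pendant '[[0.15,0.0,0.1,0,0,0],[0.3,0.0,0.25,0,0,0],[0.45,0.0,0.4,0.03,0,0],[0.52,-0.02,0.5,0.06,0,0],[0.52,-0.02,0.6,0.09,0,0],[0.52,-0.02,0.6,0.11,0,0],[0.52,-0.02,0.6,0.11,0,0],[0.52,-0.02,0.6,0.11,0,0]]'
python3 - <<'E'
from h import *
s=cam("scene");d=cam("side");c=cam("wrist")
cv2.imwrite("pics/w7.png",c["frame"][:,:,::-1])
a=s["frame"][90:230,330:500,::-1];b=d["frame"][130:270,150:320,::-1]
cv2.imwrite("pics/sd7.png",cv2.resize(np.hstack([a,b]),None,fx=2.3,fy=2.3,interpolation=2))
for c,bx in((s,(340,100,490,220)),(d,(190,150,300,240))):
    m=mask(c,(95,90,30),(120,255,255),bx)
    ct=max(cv2.findContours(m,0,cv2.CHAIN_APPROX_NONE)[0],key=len);q=cv2.approxPolyDP(ct,2,True)[:,0];print(q.tolist(),np.round(plane(c,q,.06),4).tolist())
E
```

```text
time_s: 25.0
tool_pos: [0.4732, 0.2825, 0.0516]
tool_rot: [-170.1, -0.0, 87.3]
force: [0.1, -0.5, -1.6]
grip_width: 0.0492
[[421, 136], [417, 141], [407, 145], [425, 170], [440, 162]] [[0.4726, 0.3121, 0.06], [0.482, 0.2925, 0.06], [0.4809, 0.262, 0.06], [0.5699, 0.2511, 0.06], [0.5673, 0.2987, 0.06]]
[[299, 203], [293, 203], [287, 208], [279, 204], [274, 206], [279, 219], [277, 221], [280, 239], [299, 237], [296, 208]] [[0.5118, 0.0099, 0.06], [0.5014, 0.0202, 0.06], [0.4765, 0.013, 0.06], [0.4741, 0.0407, 0.06], [0.4598, 0.0421, 0.06], [0.4337, -0.0101, 0.06], [0.4254, -0.0133, 0.06], [0.3883, -0.0706, 0.06], [0.4216, -0.0935, 0.06], [0.4918, -0.0021, 0.06]]
```

View pics/sd7.png

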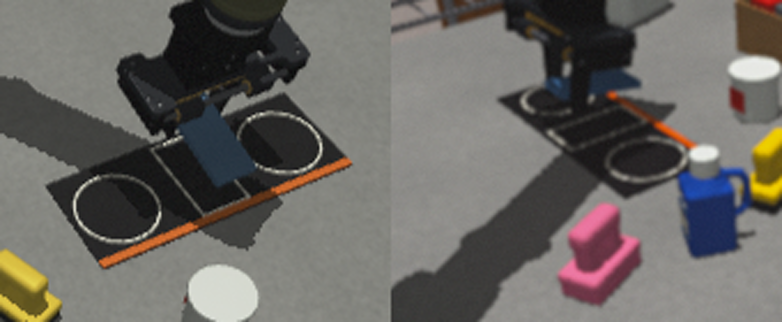

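View pics/w7.png

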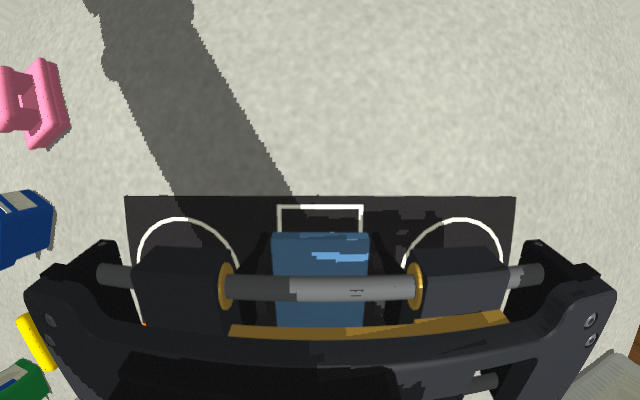

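Wrist view: printed rectangle (278–362 across, front edge row 206) and tile (272–368) are centred on each other (both column 320); the far end is tipped down ~10°. Because the fingertips reach 14 mm below the tile, I lower the far edge onto the mat first.

```bash
python3 -m pendant '[[0,0.01,0.06,0,0,0],[0,0.022,0.12,0,0,0],[-0.01,0.033,0.19,0,0,0],[-0.01,0.046,0.26,0,0,0],[-0.01,0.058,0.33,0,0,0],[-0.01,0.067,0.38,0,0,0],[-0.01,0.076,0.43,0,0,0],[-0.01,0.076,0.43,0,0,0]]'
```

```text
time_s: 26.15
tool_pos: [0.473, 0.2811, 0.0073]
tool_rot: [-170.1, 0.0, 87.3]
force: [-0.5, -0.6, 0.2]
grip_width: 0.0493
```

```bash
python3 -m pendant '[[0,0.001,0.005,0,0,0],[0,0.002,0.01,0,0,0],[0,0.003,0.015,0,0,0],[0,0.003,0.02,0,0,0],[0,0.003,0.02,0,0,0],[0,0.003,0.02,0,0,0],[0,0.003,0.02,0,0,0],[0,0.003,0.02,0,0,0]]'
python3 - <<'E'
from h import *
print([np.round(env.get_obs()["force"],1)])
s=cam("scene");d=cam("side");c=cam("wrist")
a=s["frame"][90:230,330:500,::-1];b=d["frame"][130:270,150:320,::-1]
cv2.imwrite("pics/sd8.png",cv2.resize(np.hstack([a,b]),None,fx=2.3,fy=2.3,interpolation=2))
E
```

```text
time_s: 27.15
tool_pos: [0.4733, 0.2812, 0.0057]
tool_rot: [-170.1, -0.0, 87.3]
force: [-0.4, -0.4, -0.8]
grip_width: 0.0493
[array([-0.4, -0.4, -0.8])]
```

View pics/sd8.png

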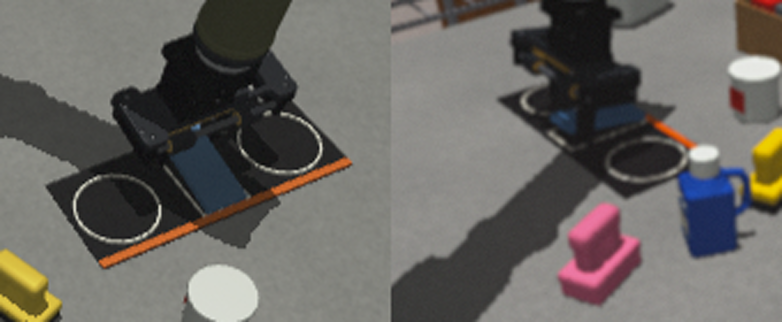

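```bash
python3 -m pendant '[[0,0,0,0.01,0,0],[0,0,0,0.015,0,0],[0,0,0,0.02,0,0],[0,0,0,0.025,0,0],[0,0,0,0.025,0,0],[0,0,0,0.025,0,0],[0,0,0,0.025,0,0],[0,0,0,0.025,0,0]]' - 30
python3 - <<'E'
from h import *
for i in range(6):
    print(np.round(env.get_obs()["force"],1),np.round(env.get_obs()["wrist_torque"],2)); viewer.read_camera("side")
E
```

```text
time_s: 28.3
tool_pos: [0.4734, 0.2813, 0.0058]
tool_rot: [-167.9, -0.0, 87.3]
force: [-2.3, 0.2, 2.1]
grip_width: 0.0496
[-2.3  0.2  2.1] [0.11 0.07 0.07]
[-1.9  0.8  2. ] [ 0.12  0.02 -0.01]
[-2.6  0.5  2.3] [0.09 0.09 0.03]
[-1.7  0.6  2.7] [0.08 0.08 0.03]
[-1.6 -0.1  1.5] [0.13 0.06 0.05]
[-2.4  0.5  3. ] [0.14 0.07 0.01]
```

The far edge now presses on the mat (force z from −1.6 to about +2.3 N). Easing the grip, then opening.

```bash
python3 -m pendant '[[0,0,0,0,0,0],[0,0,0,0,0,0],[0,0,0,0,0,0],[0,0,0,0,0,0],[0,0,0,0,0,0],[0,0,0,0,0,0],[0,0,0,0,0,0],[0,0,0,0,0,0]]' - 3
python3 -m pendant '[[0,0,0,0,0,0],[0,0,0,0,0,0],[0,0,0,0,0,0],[0,0,0,0,0,0],[0,-0.02,-0.1,0,0,0],[0,-0.05,-0.25,0,0,0],[0,-0.1,-0.5,0,0,0],[0,-0.1,-0.7,0,0,0]]' 70
python3 - <<'E'
from h import *
s=cam("scene");d=cam("side");c=cam("wrist")
cv2.imwrite("pics/w9.png",c["frame"][:,:,::-1])
a=s["frame"][90:230,330:500,::-1];b=d["frame"][130:270,150:320,::-1]
cv2.imwrite("pics/sd9.png",cv2.resize(np.hstack([a,b]),None,fx=2.3,fy=2.3,interpolation=2))
E
```

```text
time_s: 29.6
tool_pos: [0.4733, 0.2811, 0.0057]
tool_rot: [-167.9, 0.0, 87.3]
force: [-0.4, 0.3, -1.5]
grip_width: 0.05
time_s: 30.6
tool_pos: [0.4787, 0.2814, 0.0786]
tool_rot: [-167.9, -0.1, 87.3]
force: [0.7, 1.0, 0.5]
grip_width: 0.0702
```

View pics/sd9.png

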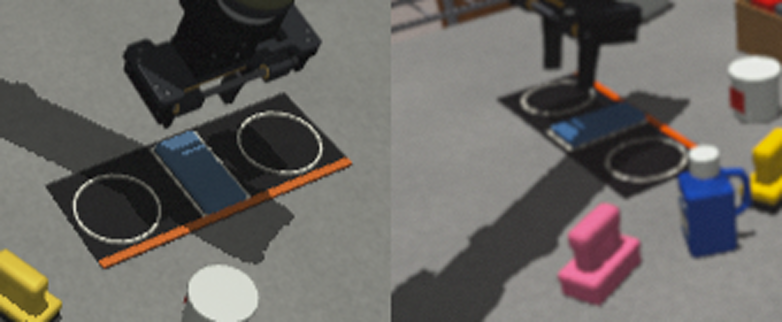

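View pics/w9.png

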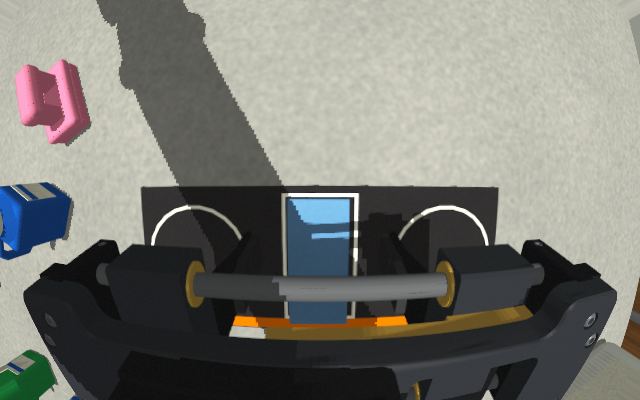

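```bash
cat >> h.py <<'E'
def old(fn,pos,rot):
    c=viewer.read_camera("wrist"); c["name"]="wrist"; T=np.eye(4);T[:3,:3]=R.from_euler("xyz",rot,degrees=True).as_matrix();T[:3,3]=pos
    c["cw"]=T@c["hand_eye"]; c["frame"]=cv2.imread(fn)[:,:,::-1].copy(); return c
E
python3 - <<'E'
from h import *
c=old("pics/w1.png",[0.5173,-0.0693,0.2224],[-180,0,2.3])
crop(c,(220,70,540,220),2.5,"pics/w1c.png")
m=mask(c,(20,120,60),(35,255,255),(320,70,420,150)); ct=max(cv2.findContours(m,0,cv2.CHAIN_APPROX_NONE)[0],key=len)[:,0]
for z in (.028,):
    print("base rect",cv2.minAreaRect((plane(c,ct,z)[:,:2]*1000).astype(np.float32)))
s=cam("scene")
m=mask(s,(95,60,30),(120,255,255),(380,130,450,200)); ct=max(cv2.findContours(m,0,cv2.CHAIN_APPROX_NONE)[0],key=len)[:,0]
print("tile",cv2.minAreaRect((plane(s,ct,.013)[:,:2]*1000).astype(np.float32)))
for nm,uv in (("blue",(257,128)),("orange",(499,135))): print(nm,plane(c,uv,.11))
move([0.57,0.01,0.18],None)
E
```

```text
base rect ((567.3994140625, 9.497421264648438), (79.6951904296875, 45.81809616088867), 18.551305770874023)
tile ((513.8539428710938, 275.39520263671875), (54.592369079589844, 113.8919906616211), 87.33866119384766)
blue [[ 0.45871249 -0.00957084  0.11      ]]
orange [[ 6.92220883e-01 -9.00735600e-05  1.10000000e-01]]
shift shares [-2.662  0.805 -1.236]
```

View pics/w1c.png

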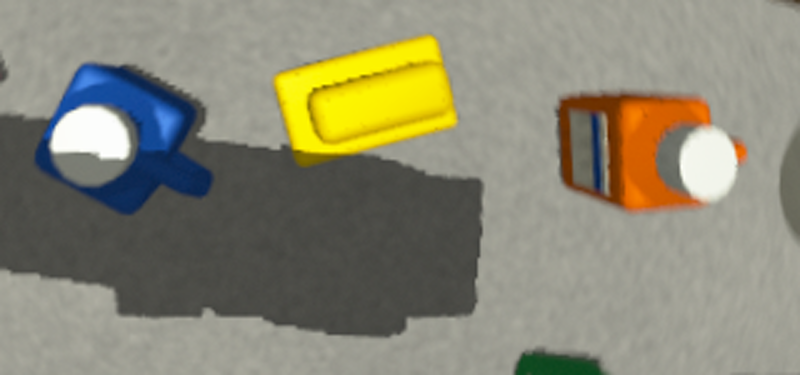

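Tile measured at (0.514, 0.275), 4 mm from the rectangle's centre and straight. The scrubber's base measures 79.7 × 45.8 mm at (0.567, 0.0095), yaw 18.5°, as described. Candidates for the scrubber: yellow (338,216 in scene) and pink (298,150); the close crop shows yellow with dark pad, so it is the yellow one.

```bash
python3 -m pendant '[[0,0,-0.3,0,0,0],[-0.1,0.1,-0.6,-0.03,0,0],[-0.3,0.15,-0.76,-0.06,0,0],[-0.5,0.15,-0.76,-0.1,0,0],[-0.7,0.15,-0.76,-0.135,0,0],[-0.9,0.15,-0.76,-0.135,0,0],[-1,0.15,-0.76,-0.135,0,0],[-1,0.15,-0.76,-0.135,0,0]]' 60
python3 -m pendant '[[-0.2,0.1,0,0,0,0],[-0.4,0.2,0,0,0,-0.03],[-0.6,0.3,0,0,0,-0.08],[-0.8,0.4,0,0,0,-0.12],[-1,0.4,0,0,0,-0.18],[-1,0.4,0,0,0,-0.235],[-1,0.4,0,0,0,-0.235],[-1,0.4,0,0,0,-0.235]]'
python3 - <<'E'
from h import *
c=cam("wrist"); cv2.imwrite("pics/w10.png",c["frame"][:,:,::-1])
move([0.567,0.0095,0.15],108.5)
E
```

```text
time_s: 31.85
tool_pos: [0.5045, 0.1787, 0.1471]
tool_rot: [-180.0, 0.0, 87.2]
force: [1.3, 1.3, 0.2]
grip_width: 0.0601
time_s: 32.85
tool_pos: [0.5395, 0.0786, 0.1472]
tool_rot: [-180.0, -0.0, 108.4]
force: [-0.1, 0.1, 0.4]
grip_width: 0.0601
shift shares [-0.743  0.042 -0.028]
turn shares [-0. -0. -0.]
```

View pics/w10.png

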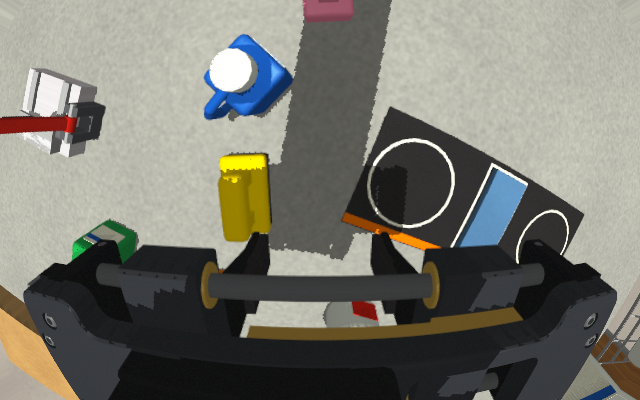

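Wrist view: scrubber at (243,197) lies lengthwise along the image (jaws across it), blue jug (235,70), tile within its rectangle (490,205).

```bash
python3 -m pendant '[[-0.2,0,0,0,0,0],[-0.4,0.02,0,0,0,0],[-0.6,0.04,0,0,0,0],[-0.74,0.04,0.1,0,0,0],[-0.74,0.04,0.3,0,0,0],[-0.74,0.04,0.45,0,0,0],[-0.74,0.04,0.45,0,0,0],[-0.74,0.04,0.45,0,0,0]]'
python3 - <<'E'
from h import *
c=cam("wrist"); cv2.imwrite("pics/w11.png",c["frame"][:,:,::-1])
move([0.567,0.0095,0.045],108.5)
E
```

```text
time_s: 33.9
tool_pos: [0.5669, 0.0093, 0.1027]
tool_rot: [180.0, 0.0, 108.5]
force: [-0.1, 0.0, 0.1]
grip_width: 0.0601
shift shares [ 0.003 -0.001  0.58 ]
turn shares [ 0.001  0.    -0.   ]
```

View pics/w11.png

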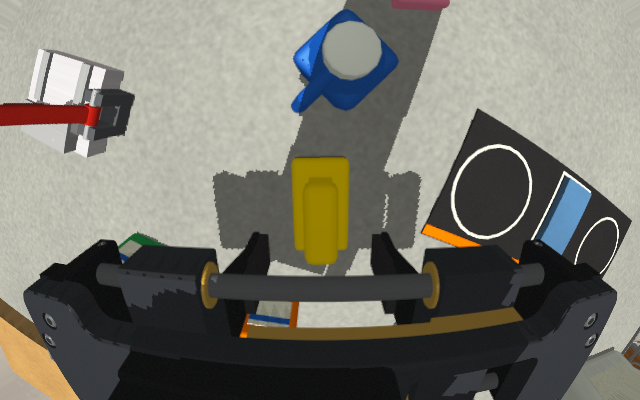

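```bash
python3 -m pendant '[[0,0,0.1,0,0,0],[0,0,0.2,0,0,0],[0,0,0.3,0,0,0],[0,0,0.4,0,0,0],[0,0,0.5,0,0,0],[0,0,0.58,0,0,0],[0,0,0.58,0,0,0],[0,0,0.58,0,0,0]]'
python3 -m pendant '[[0,0,0,0,0,0],[0,0,0,0,0,0],[0,0,0,0,0,0],[0,0,0,0,0,0],[0,0,0,0,0,0],[0,0,-0.05,0,0,0],[0,0,-0.15,0,0,0],[0,0,-0.3,0,0,0]]' 0 25
python3 - <<'E'
from h import *
c=cam("wrist"); cv2.imwrite("pics/w12.png",c["frame"][:,:,::-1])
move([0.5125,0.278,0.15],87.2)
E
```

```text
time_s: 34.95
tool_pos: [0.5669, 0.0089, 0.0446]
tool_rot: [180.0, 0.0, 108.5]
force: [-0.3, 0.5, 0.4]
grip_width: 0.0598
time_s: 35.95
tool_pos: [0.5663, 0.0089, 0.075]
tool_rot: [-180.0, -0.0, 108.5]
force: [0.3, 0.1, -1.4]
grip_width: 0.0238
shift shares [ 2.728  0.326 -0.725]
turn shares [ 0.002 -0.     0.236]
```

View pics/w12.png

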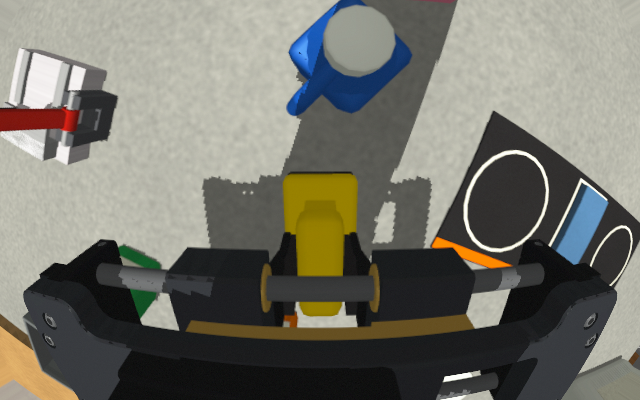

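```bash
python3 -m pendant '[[0.1,0,-0.1,0,0,0],[0.3,0,-0.2,0,0,0],[0.5,0.05,-0.3,0,0,0],[0.7,0.1,-0.3,0,0,0],[0.9,0.1,-0.3,0,0,0],[1,0.1,-0.3,0,0,0],[1,0.1,-0.3,0,0,0],[1,0.1,-0.3,0,0,0]]'
python3 -m pendant '[[0.2,0,0,0,0,0],[0.4,0.05,0,0,0,0.03],[0.6,0.1,0,0,0,0.08],[0.8,0.1,0,0,0,0.13],[1,0.1,0,0,0,0.18],[1,0.1,0,0,0,0.236],[1,0.1,0,0,0,0.236],[1,0.1,0,0,0,0.236]]'
python3 - <<'E'
from h import *
c=cam("wrist"); cv2.imwrite("pics/w13.png",c["frame"][:,:,::-1])
move([0.5125,0.278,0.105],87.2)
E
```

```text
time_s: 37.0
tool_pos: [0.5446, 0.106, 0.1045]
tool_rot: [180.0, 0.0, 108.4]
force: [0.7, -0.3, -2.4]
grip_width: 0.0238
time_s: 38.0
tool_pos: [0.5226, 0.204, 0.1043]
tool_rot: [180.0, 0.0, 87.2]
force: [-0.3, 0.2, -1.9]
grip_width: 0.0238
shift shares [ 0.733 -0.137 -0.006]
turn shares [0. 0. 0.]
```

View pics/w13.png

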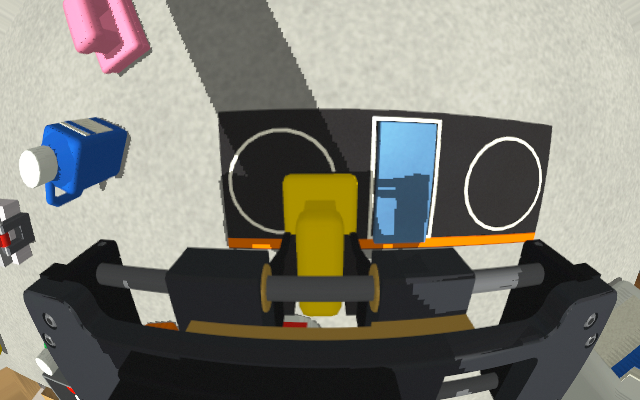

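Run:
```python
from h import *
c=old("pics/w13.png",env.get_obs()["tool_pos"],env.get_obs()["tool_rot"])
m=mask(c,(95,60,30),(120,255,255),(360,110,450,245)); ct=max(cv2.findContours(m,0,cv2.CHAIN_APPROX_NONE)[0],key=len)[:,0]
r=cv2.minAreaRect((plane(c,ct,.013)[:,:2]*1000).astype(np.float32));print("tile",r)
print(np.round(plane(c,[[376,118],[441,121],[434,238],[370,235]],.003),4))
# rings
for bx in((225,120,345,240),(455,130,548,238)):
    m=mask(c,(0,0,120),(180,60,255),bx); n,l,st,ce=cv2.connectedComponentsWithStats(m); i=1+np.argmax(st[1:,4]); p=np.argwhere(l==i)[:,::-1]; P=(plane(c,p,.003)[:,:2]*1000).astype(np.float32); print(cv2.minEnclosingCircle(P), cv2.fitEllipse(P))
```

```text
tile ((510.8603820800781, 277.89984130859375), (52.27640914916992, 109.22929382324219), 87.16154479980469)
[[0.4536 0.2551 0.003 ]
 [0.4562 0.3146 0.003 ]
 [0.5689 0.3138 0.003 ]
 [0.561  0.2492 0.003 ]]
((506.3738708496094, 170.2443084716797), 49.02179718017578) ((506.9390869140625, 170.7122039794922), (94.17329406738281, 94.4822769165039), 149.8053436279297)
((517.7476806640625, 390.4474182128906), 49.57246017456055) ((517.7384643554688, 390.3529357910156), (94.4858169555664, 94.56420135498047), 168.2334442138672)
```

Both rings fit as 94 mm circles at (0.507, 0.1705) and (0.518, 0.390); tile at (0.511, 0.278), yaw in line with the mat.

```bash
python3 -m pendant '[[0.2,-0.05,0,0,0,0],[0.4,-0.1,0,0,0,0],[0.6,-0.15,0,0,0,0],[0.73,-0.15,0.1,0,0,0],[0.73,-0.15,0.2,0,0,0],[0.73,-0.15,0.3,0,0,0],[0.73,-0.15,0.35,0,0,0],[0.73,-0.15,0.35,0,0,0]]'
python3 - <<'E'
from h import *
move([0.511,0.278,0.0576],87.2)
E
```

```text
time_s: 39.1
tool_pos: [0.5107, 0.2777, 0.0688]
tool_rot: [-180.0, 0.0, 87.2]
force: [0.4, 0.4, -1.8]
grip_width: 0.0238
shift shares [0.004 0.003 0.112]
turn shares [-0.     0.001 -0.001]
```

```bash
python3 -m pendant '[[0,0,0.03,0,0,0],[0,0,0.06,0,0,0],[0,0,0.085,0,0,0],[0,0,0.105,0,0,0],[0,0,0.112,0,0,0],[0,0,0.112,0,0,0],[0,0,0.112,0,0,0],[0,0,0.112,0,0,0]]'
python3 -m pendant '[[0,0,0,0,0,0],[0,0,0,0,0,0],[0,0,0,0,0,0],[0,0,0,0,0,0],[0,0,-0.2,0,0,0],[0,0,-0.5,0,0,0],[0,0,-0.8,0,0,0],[0,0,-1,0,0,0]]' 55
python3 - <<'E'
from h import *
c=cam("wrist");s=cam("scene"); d=cam("side")
cv2.imwrite("pics/w14.png",c["frame"][:,:,::-1])
a=s["frame"][90:230,330:500,::-1];b=d["frame"][130:270,150:320,::-1]
cv2.imwrite("pics/sd14.png",cv2.resize(np.hstack([a,b]),None,fx=2.3,fy=2.3,interpolation=2))
c=old("pics/w12.png",[0.5663,0.0089,0.075],[180,0,108.5]); print(plane(c,[358,41],.11))
c=old("pics/w11.png",[0.5669,0.0093,0.1027],[180,0,108.5]); print(plane(c,[352,49],.11))
c=old("pics/w10.png",[0.5395,0.0786,0.1472],[180,0,108.4]); print(plane(c,[234,70],.11))
E
```

```text
time_s: 40.1
tool_pos: [0.5109, 0.2787, 0.0582]
tool_rot: [180.0, -0.0, 87.2]
force: [-0.2, -0.2, -2.0]
grip_width: 0.0235
time_s: 41.1
tool_pos: [0.5113, 0.2789, 0.1599]
tool_rot: [179.9, -0.1, 87.2]
force: [-0.2, -0.6, -0.8]
grip_width: 0.055
[[ 0.45800735 -0.01142391  0.11      ]]
[[ 0.45705742 -0.01111552  0.11      ]]
[[ 0.45579156 -0.00764209  0.11      ]]
```

View pics/sd14.png

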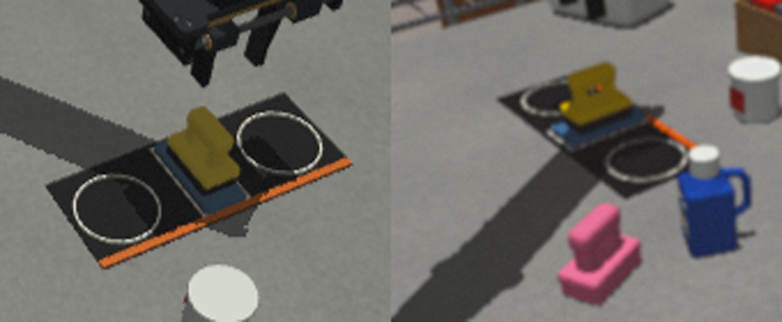

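View pics/w14.png

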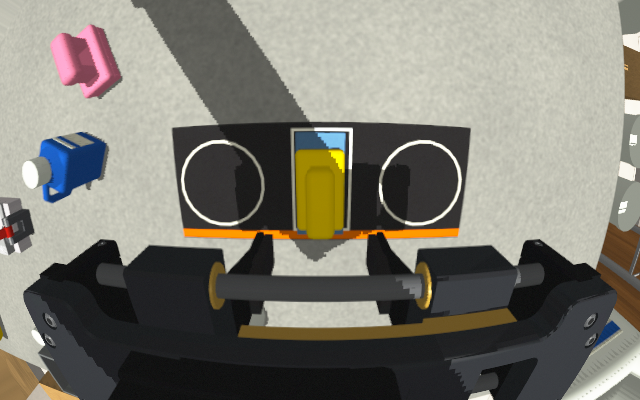

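The scrubber stands pad down, lengthwise, in the middle of the tile ((320,190) in the wrist view). Now the blue jug: cap at (0.457, −0.010).

```bash
python3 -m pendant '[[-0.2,0,0,0,0,0],[-0.4,-0.05,0,0,0,0],[-0.6,-0.1,0,0,0,0],[-0.8,-0.13,0,0,0,0],[-1,-0.13,0,0,0,0],[-1,-0.13,0,0,0,0],[-1,-0.13,0,0,0,0],[-1,-0.13,0,0,0,0]]' 65
python3 -m pendant '[[-0.2,0,0,0,0,0],[-0.4,-0.05,0,0,0,0],[-0.6,-0.1,0,0,0,0],[-0.8,-0.13,0,0,0,0],[-1,-0.13,0,0,0,0],[-1,-0.13,0,0,0,0],[-1,-0.13,0,0,0,0],[-1,-0.13,0,0,0,0]]'
python3 - <<'E'
from h import *
c=cam("wrist"); cv2.imwrite("pics/w15.png",c["frame"][:,:,::-1])
m=mask(c,(0,0,150),(180,60,255),(150,60,300,280)); n,l,st,ce=cv2.connectedComponentsWithStats(m)
for i in range(1,n):
    if st[i,4]>100: print(st[i],ce[i],plane(c,ce[i],.11))
move([0.457,-0.010,0.13],87.2)
E
```

```text
time_s: 42.4
tool_pos: [0.493, 0.1804, 0.1581]
tool_rot: [180.0, -0.0, 87.3]
force: [-0.4, 0.4, -0.1]
grip_width: 0.0651
time_s: 43.4
tool_pos: [0.4752, 0.081, 0.1581]
tool_rot: [180.0, -0.0, 87.3]
force: [0.5, 0.2, -0.1]
grip_width: 0.0651
[  150    60   119   213 14633] [193.64532222 149.47474886] [[ 0.4174155  -0.00742517  0.11      ]]
[ 256  228   44   47 1321] [279.69038607 254.26116578] [[0.50194648 0.04884965 0.11      ]]
shift shares [-0.917 -0.139  0.28 ]
turn shares [-0.    -0.     0.001]
```

View pics/w15.png

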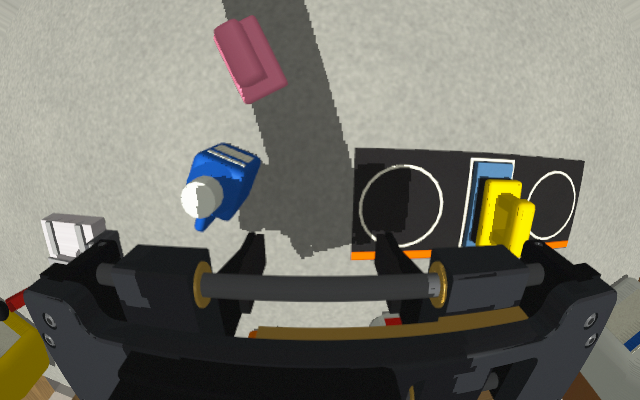

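```bash
python3 -m pendant '[[-0.2,0,0,0,0,0],[-0.4,-0.05,0,0,0,0],[-0.6,-0.1,0,0,0,0],[-0.8,-0.14,0,0,0,0],[-0.92,-0.14,0,0,0,0],[-0.92,-0.14,0.1,0,0,0],[-0.92,-0.14,0.2,0,0,0],[-0.92,-0.14,0.2,0,0,0]]'
python3 - <<'E'
from h import *
c=old("pics/w15.png",[.4752,.081,.1581],[180,0,87.3]); print(plane(c,[203,197],.11))
c=cam("wrist"); cv2.imwrite("pics/w16.png",c["frame"][:,:,::-1])
move([0.457,-0.010,0.084],87.2)
E
```

```text
time_s: 44.45
tool_pos: [0.4558, -0.0104, 0.1367]
tool_rot: [-179.9, 0.0, 87.3]
force: [-0.1, -0.5, 0.3]
grip_width: 0.065
[[ 0.45341381 -0.00519171  0.11      ]]
shift shares [0.006 0.004 0.538]
turn shares [-0.     0.     0.001]
```

View pics/w16.png

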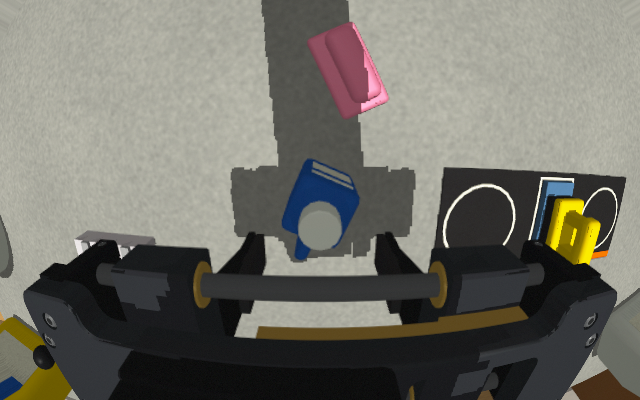

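Run:
```python
from h import *
c=old("pics/w16.png",[.4558,-.0104,.1367],[180,0,87.3]); print(plane(c,[[320,226],[320,206],[320,249]],.11))
```

```text
[[ 0.45143659 -0.01024849  0.11      ]
 [ 0.4375369  -0.00960051  0.11      ]
 [ 0.4683843  -0.01103804  0.11      ]]
```

```bash
python3 -m pendant '[[0,-0.03,0.1,0,0,0],[0,-0.03,0.2,0,0,0],[0,-0.03,0.3,0,0,0],[0,-0.03,0.4,0,0,0],[0,-0.03,0.48,0,0,0],[0,-0.03,0.53,0,0,0],[0,-0.03,0.53,0,0,0],[0,-0.03,0.53,0,0,0]]'
python3 -m pendant '[[0,0,0,0,0,0],[0,0,0,0,0,0],[0,0,0,0,0,0],[0,0,0,0,0,0],[0,0,0,0,0,0],[0,0,-0.05,0,0,0],[0,0,-0.15,0,0,0],[0,0,-0.3,0,0,0]]' 0 30
python3 - <<'E'
from h import *
c=cam("wrist"); cv2.imwrite("pics/w17.png",c["frame"][:,:,::-1])
move([0.508,0.170,0.13],87.2)
E
```

```text
time_s: 45.6
tool_pos: [0.454, -0.011, 0.0854]
tool_rot: [180.0, -0.0, 87.2]
force: [0.0, 0.5, 0.5]
grip_width: 0.0648
time_s: 46.6
tool_pos: [0.4534, -0.0111, 0.1158]
tool_rot: [-180.0, 0.0, 87.2]
force: [-0.0, -0.1, -2.3]
grip_width: 0.0297
shift shares [ 1.834  0.441 -0.117]
turn shares [ 0.002 -0.     0.   ]
```

View pics/w17.png

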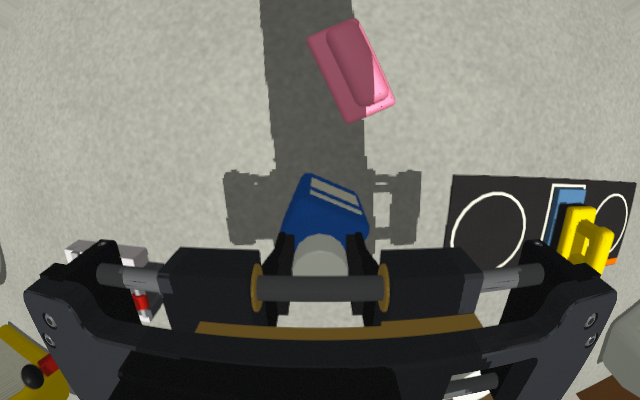

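```bash
python3 -m pendant '[[0.15,0.03,0,0,0,0],[0.35,0.1,0,0,0,0],[0.55,0.2,0,0,0,0],[0.75,0.25,0,0,0,0],[0.9,0.25,0,0,0,0],[1,0.25,0,0,0,0],[1,0.25,0,0,0,0],[1,0.25,0,0,0,0]]'
python3 -m pendant '[[0.15,0.03,0,0,0,0],[0.35,0.1,0,0,0,0],[0.55,0.19,0,0,0,0],[0.75,0.19,0.0,0,0,0],[0.83,0.19,0.06,0,0,0],[0.83,0.19,0.12,0,0,0],[0.83,0.19,0.18,0,0,0],[0.83,0.19,0.2,0,0,0]]'
python3 - <<'E'
from h import *
c=cam("wrist"); cv2.imwrite("pics/w18.png",c["frame"][:,:,::-1])
move([0.508,0.170,0.0888],87.2)
s=cam("scene"); d=cam("side")
a=s["frame"][90:230,330:500,::-1];b=d["frame"][130:270,150:320,::-1]
cv2.imwrite("pics/sd18.png",cv2.resize(np.hstack([a,b]),None,fx=2.3,fy=2.3,interpolation=2))
E
```

```text
time_s: 47.65
tool_pos: [0.4834, 0.0869, 0.1152]
tool_rot: [-180.0, 0.0, 87.2]
force: [-0.3, -0.9, -3.3]
grip_width: 0.0297
time_s: 48.65
tool_pos: [0.5061, 0.1686, 0.0945]
tool_rot: [-179.9, 0.0, 87.1]
force: [-0.6, -0.2, -1.5]
grip_width: 0.0297
shift shares [0.013 0.017 0.057]
turn shares [-0.     0.    -0.001]
```

View pics/sd18.png

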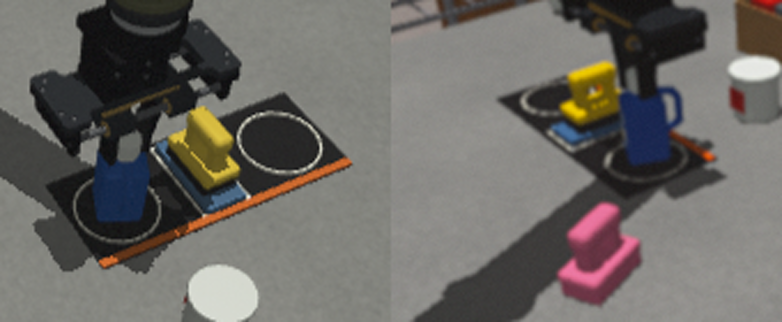

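View pics/w18.png

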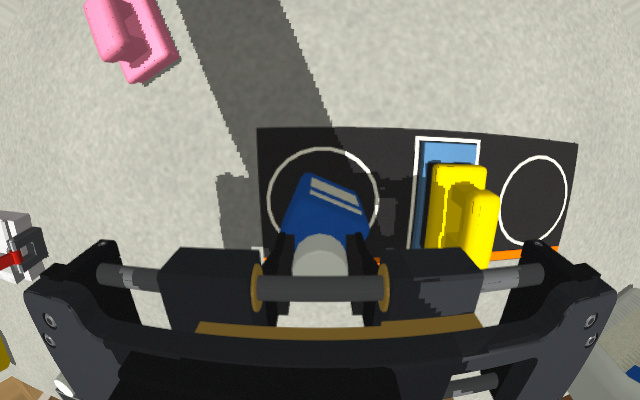

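```bash
python3 -m pendant '[[0.01,0.015,0.01,0,0,0],[0.01,0.015,0.02,0,0,0],[0.01,0.015,0.035,0,0,0],[0.01,0.015,0.045,0,0,0],[0.01,0.015,0.055,0,0,0],[0.01,0.015,0.055,0,0,0],[0.01,0.015,0.055,0,0,0],[0.01,0.015,0.055,0,0,0]]'
python3 -m pendant '[[0,0,0,0,0,0],[0,0,0,0,0,0],[0,0,0,0,0,0],[0,0,-0.05,0,0,0],[0,0,-0.25,0,0,0],[0,0,-0.5,0,0,0],[0,0,-0.7,0,0,0],[0,0,-0.8,0,0,0]]' 50
python3 - <<'E'
from h import *
c=cam("wrist"); cv2.imwrite("pics/w19.png",c["frame"][:,:,::-1])
move([0.685,-0.14,0.17],None)
s=cam("scene"); d=cam("side")
a=s["frame"][90:230,330:500,::-1];b=d["frame"][130:270,150:320,::-1]
cv2.imwrite("pics/sd19.png",cv2.resize(np.hstack([a,b]),None,fx=2.3,fy=2.3,interpolation=2))
for z,p in((.11,(306.4,0)),):
  pass
E
```

```text
time_s: 49.8
tool_pos: [0.5081, 0.1706, 0.0897]
tool_rot: [180.0, -0.0, 87.2]
force: [0.1, -0.5, -2.0]
grip_width: 0.0294
time_s: 50.8
tool_pos: [0.5087, 0.1708, 0.1712]
tool_rot: [179.9, -0.1, 87.2]
force: [-0.7, -0.1, 0.1]
grip_width: 0.05
shift shares [-3.021  1.908  0.02 ]
```

View pics/sd19.png

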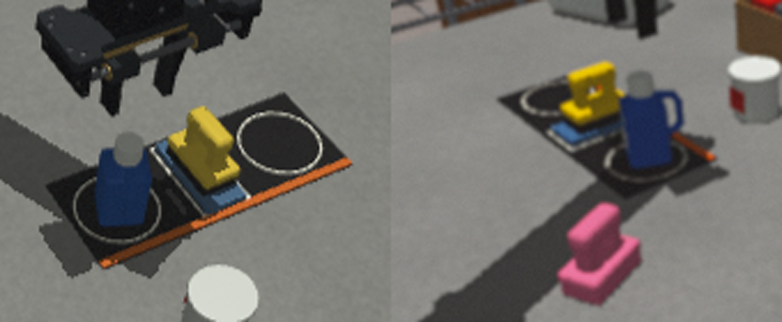

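View pics/w19.png

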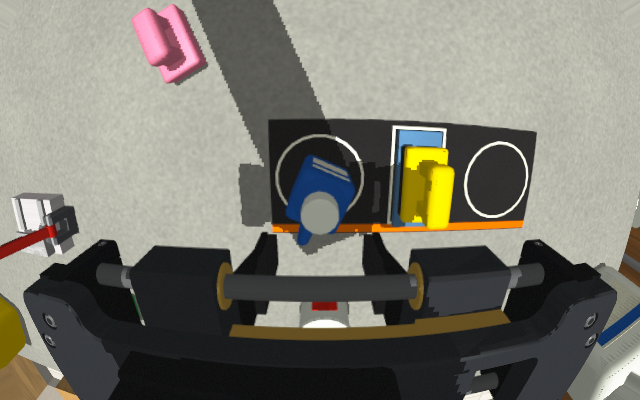

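```bash
python3 - <<'E'
from h import *
s=cam("scene");d=cam("side")
p=(301.6,273.2)
print(plane(s,p,.11),tri(s,p,d,(396.3,180)), tri(s,(302,273.5),d,(396.3,182)))
# check on known: blue original using same practice
print(plane(s,(367/2.5+160,91/2.5+130),.11))
m=mask(s,(50,80,30),(90,255,255),(280,250,330,320));q=np.argwhere(m); print(q.mean(0)[::-1]); crop(s,(270,240,340,320),7,"pics/g.png")
E
python3 -m pendant '[[-0.2,0.1,0,0,0,0],[-0.4,0.25,0,0,0,0],[-0.6,0.4,0,0,0,0],[-0.8,0.5,0,0,0,0],[-1,0.6,0,0,0,0],[-1,0.6,0,0,0,0],[-1,0.6,0,0,0,0],[-1,0.6,0,0,0,0]]'
python3 -m pendant '[[-0.2,0.1,0,0,0,0],[-0.4,0.25,0,0,0,0],[-0.6,0.4,0,0,0,0],[-0.8,0.5,0,0,0,0],[-1,0.6,0,0,0,0],[-1,0.6,0,0,0,0],[-1,0.6,0,0,0,0],[-1,0.6,0,0,0,0]]'
```

```text
[[ 0.69087918 -0.14268286  0.11      ]] (array([ 0.69154692, -0.1421817 ,  0.11261329]), np.float64(0.0020690425548198516)) (array([ 0.69090043, -0.14201218,  0.10794183]), np.float64(0.00015538445399366992))
[[ 0.45876671 -0.01068373  0.11      ]]
[303.77837838 291.11756757]
time_s: 52.05
tool_pos: [0.5626, 0.0692, 0.1694]
tool_rot: [-180.0, -0.0, 87.3]
force: [-0.7, 0.3, -0.0]
grip_width: 0.05
time_s: 53.05
tool_pos: [0.618, -0.0331, 0.1696]
tool_rot: [-180.0, -0.1, 87.3]
force: [-0.4, -0.4, 0.0]
grip_width: 0.0501
```

View pics/g.png

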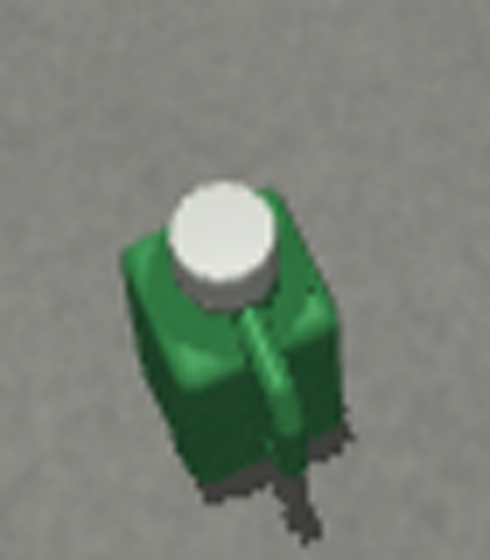

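```bash
python3 - <<'E'
from h import *
move([0.687,-0.142,0.16],87.2)
E
python3 -m pendant '[[-0.2,0.1,0,0,0,0],[-0.4,0.25,0,0,0,0],[-0.6,0.4,0,0,0,0],[-0.8,0.5,0,0,0,0],[-1,0.6,0,0,0,0],[-1.0,0.74,0,0,0,0],[-1,0.74,0,0,0,0],[-1,0.74,0.05,0,0,0]]' 65
python3 - <<'E'
from h import *
c=cam("wrist"); cv2.imwrite("pics/w20.png",c["frame"][:,:,::-1])
m=mask(c,(0,0,150),(180,60,255),(280,180,360,270)); 
move([0.687,-0.142,0.14],87.2)
E
```

```text
shift shares [-1.056  0.74   0.095]
turn shares [-0.    -0.001  0.002]
time_s: 54.05
tool_pos: [0.6872, -0.1383, 0.1648]
tool_rot: [180.0, -0.0, 87.2]
force: [-0.3, 0.2, 0.6]
grip_width: 0.0649
shift shares [-0.039  0.006  0.237]
turn shares [-0.001 -0.     0.   ]
```

View pics/w20.png

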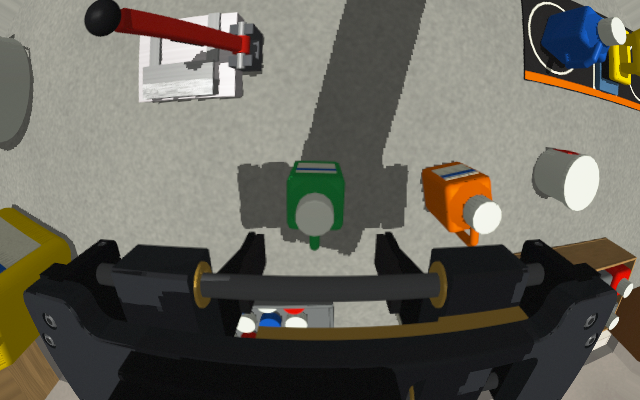

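Wrist view: green cap at (315,215) under the jaws, orange jug (462,190) and tub (567,180) clear of them; the bar still stands up (ball at (102,18)).

Run:
```python
from h import *
c=old("pics/w20.png",env.get_obs()["tool_pos"],env.get_obs()["tool_rot"])
h=cv2.cvtColor(c["frame"],cv2.COLOR_RGB2HSV); m=cv2.inRange(h,(0,0,95),(180,50,255)); m[:,:285]=0;m[:,345:]=0;m[:190]=0;m[236:]=0
n,l,st,ce=cv2.connectedComponentsWithStats(m)
for i in range(1,n):
    if st[i,4]>200: print(st[i],ce[i],plane(c,ce[i],.11))
print(plane(c,[[315,215]],.11)); p=plane(c,[315,215],.11)[0]; move([p[0]+.001,p[1],.085],87.2)
```

```text
[ 296  193   38   43 1341] [314.39224459 214.33855332] [[ 0.68383664 -0.1421281   0.11      ]]
[[ 0.68438138 -0.14170554  0.11      ]]
shift shares [-0.038 -0.008  0.788]
turn shares [-0.001 -0.     0.001]
```

```bash
python3 -m pendant '[[-0.04,-0.01,0.1,0,0,0],[-0.04,-0.01,0.25,0,0,0],[-0.04,-0.01,0.4,0,0,0],[-0.04,-0.01,0.55,0,0,0],[-0.04,-0.01,0.67,0,0,0],[-0.04,-0.01,0.74,0,0,0],[-0.04,-0.01,0.79,0,0,0],[-0.04,-0.01,0.79,0,0,0]]'
python3 -m pendant '[[0,0,0,0,0,0],[0,0,0,0,0,0],[0,0,0,0,0,0],[0,0,0,0,0,0],[0,0,0,0,0,0],[0,0,-0.1,0,0,0],[0,0,-0.3,0,0,0],[0,0,-0.5,0,0,0]]' 0 30
python3 - <<'E'
from h import *
c=cam("wrist"); cv2.imwrite("pics/w21.png",c["frame"][:,:,::-1])
move([0.5185,0.389,0.24],87.2)
E
```

```text
time_s: 55.15
tool_pos: [0.6861, -0.1424, 0.0855]
tool_rot: [-180.0, -0.0, 87.2]
force: [-0.2, -0.6, 0.2]
grip_width: 0.0649
time_s: 56.15
tool_pos: [0.6864, -0.1425, 0.1375]
tool_rot: [179.9, 0.0, 87.2]
force: [0.6, -0.2, -3.7]
grip_width: 0.0296
shift shares [ 5.231 -1.946 -1.003]
turn shares [0.004 0.    0.   ]
```

View pics/w21.png

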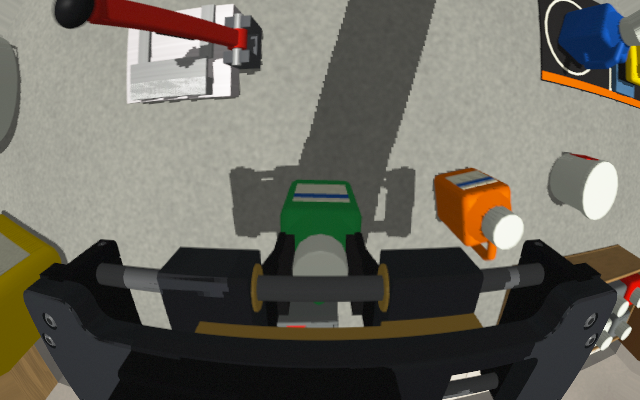

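```bash
python3 -m pendant '[[0,0,-0.2,0,0,0],[0,-0.1,-0.4,0,0,0],[0,-0.2,-0.6,0,0,0],[0.1,-0.3,-0.8,0,0,0],[0.25,-0.4,-1,0,0,0],[0.45,-0.5,-1,0,0,0],[0.65,-0.5,-1,0,0,0],[0.8,-0.5,-1,0,0,0]]'
python3 -m pendant '[[0.2,-0.05,0,0,0,0],[0.4,-0.1,0,0,0,0],[0.6,-0.2,0,0,0,0],[0.8,-0.3,0,0,0,0],[1,-0.35,0,0,0,0],[1,-0.35,0,0,0,0],[1,-0.35,0,0,0,0],[1,-0.35,0,0,0,0]]'
python3 -m pendant '[[0.2,-0.05,0,0,0,0],[0.4,-0.1,0,0,0,0],[0.6,-0.2,0,0,0,0],[0.8,-0.3,0,0,0,0],[1,-0.35,0,0,0,0],[1,-0.35,0,0,0,0],[1,-0.35,0,0,0,0],[1,-0.35,0,0,0,0]]'
python3 -m pendant '[[0.2,-0.05,0,0,0,0],[0.4,-0.1,0,0,0,0],[0.6,-0.2,0,0,0,0],[0.8,-0.3,0,0,0,0],[1,-0.35,0,0,0,0],[1,-0.35,0,0,0,0],[1,-0.35,0,0,0,0],[1,-0.35,0,0,0,0]]'
python3 -m pendant '[[0.2,-0.05,0,0,0,0],[0.4,-0.1,0,0,0,0],[0.6,-0.2,0,0,0,0],[0.8,-0.3,0,0,0,0],[1,-0.35,0,0,0,0],[1,-0.35,0,0,0,0],[1,-0.35,0,0,0,0],[1,-0.35,0,0,0,0]]'
python3 - <<'E'
from h import *
c=cam("wrist"); cv2.imwrite("pics/w22.png",c["frame"][:,:,::-1])
move([0.5185,0.3895,0.1],87.2)
E
```

```text
time_s: 57.2
tool_pos: [0.6398, -0.057, 0.2345]
tool_rot: [-179.9, -0.0, 87.4]
force: [0.5, 0.1, -4.0]
grip_width: 0.0297
time_s: 58.2
tool_pos: [0.6102, 0.04, 0.2357]
tool_rot: [180.0, 0.0, 87.1]
force: [0.9, -0.4, -3.2]
grip_width: 0.0293
time_s: 59.2
tool_pos: [0.5802, 0.1416, 0.2357]
tool_rot: [180.0, 0.0, 87.1]
force: [-0.4, -0.6, -1.9]
grip_width: 0.0294
time_s: 60.2
tool_pos: [0.5503, 0.2433, 0.2357]
tool_rot: [180.0, 0.0, 87.1]
force: [-0.2, -0.7, -3.0]
grip_width: 0.0296
time_s: 61.2
tool_pos: [0.5204, 0.3448, 0.2357]
tool_rot: [180.0, 0.0, 87.1]
force: [0.0, -0.4, -2.5]
grip_width: 0.0295
shift shares [ 0.444 -0.041  1.358]
turn shares [ 0.     0.    -0.001]
```

View pics/w22.png

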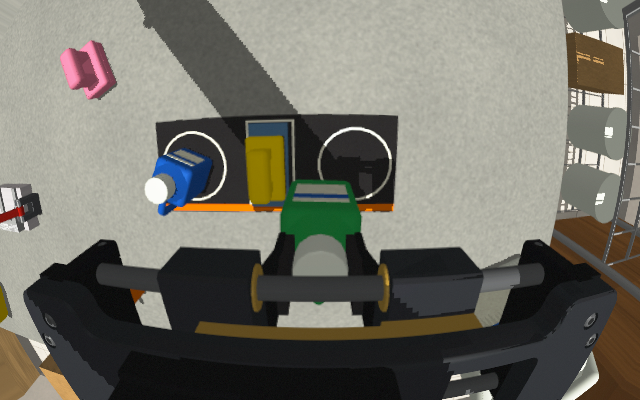

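Left ring at (355,163), tile and scrubber at (268,165), blue jug in the right ring. Moving over the left ring, then down.

```bash
python3 -m pendant '[[0.2,-0.02,0,0,0,0],[0.35,-0.04,0,0,0,0],[0.44,-0.04,0.15,0,0,0],[0.44,-0.04,0.35,0,0,0],[0.44,-0.04,0.55,0,0,0],[0.44,-0.04,0.75,0,0,0],[0.44,-0.04,0.9,0,0,0],[0.44,-0.04,1,0,0,0]]'
python3 - <<'E'
from h import *
c=cam("wrist"); cv2.imwrite("pics/w23.png",c["frame"][:,:,::-1])
bx=(250,100,420,245)
move([0.5185,0.3895,0.0892],87.2)
E
```

```text
time_s: 62.25
tool_pos: [0.5176, 0.39, 0.1344]
tool_rot: [-180.0, 0.0, 87.2]
force: [0.1, 1.3, -2.8]
grip_width: 0.0293
shift shares [-0.001  0.015  0.442]
turn shares [-0.001  0.001  0.   ]
```

View pics/w23.png

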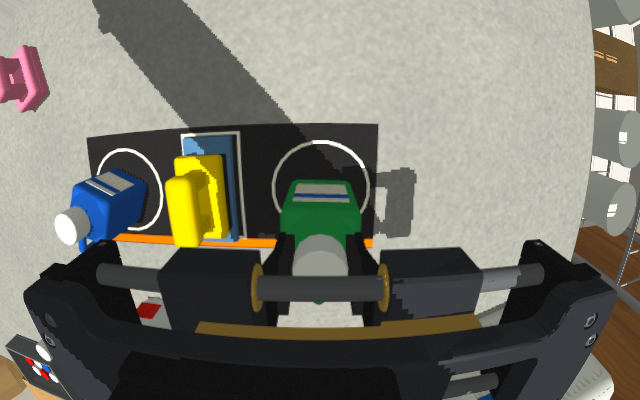

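```bash
python3 -m pendant '[[0,0.01,0.08,0,0,0],[0,0.01,0.16,0,0,0],[0,0.01,0.24,0,0,0],[0,0.01,0.31,0,0,0],[0,0.01,0.37,0,0,0],[0,0.01,0.41,0,0,0],[0,0.01,0.44,0,0,0],[0,0.01,0.445,0,0,0]]'
python3 -m pendant '[[0,0,0.003,0,0,0],[0,0,0.003,0,0,0],[0,0,0.003,0,0,0],[0,0,-0.05,0,0,0],[0,0,-0.25,0,0,0],[0,0,-0.5,0,0,0],[0,0,-0.75,0,0,0],[0,0,-1,0,0,0]]' 50
python3 -m pendant '[[0.2,0,0,0,0,0],[0.4,0,0,0,0,0],[0.6,0,0,0,0,0],[0.8,0,0,0,0,0],[1,0,0,0,0,0],[1,0,0,0,0,0],[1,0,0,0,0,0],[1,0,0,0,0,0]]'
python3 - <<'E'
from h import *
c=cam("wrist");s=cam("scene"); d=cam("side")
cv2.imwrite("pics/w24.png",c["frame"][:,:,::-1]); cv2.imwrite("pics/s24.png",s["frame"][:,:,::-1])
a=s["frame"][90:230,330:500,::-1];b=d["frame"][130:270,150:320,::-1]
cv2.imwrite("pics/sd24.png",cv2.resize(np.hstack([a,b]),None,fx=2.3,fy=2.3,interpolation=2))
E
```

```text
time_s: 63.3
tool_pos: [0.5187, 0.3903, 0.091]
tool_rot: [-180.0, 0.0, 87.2]
force: [-0.1, 0.0, -3.0]
grip_width: 0.0295
time_s: 64.3
tool_pos: [0.5191, 0.3906, 0.194]
tool_rot: [179.9, -0.1, 87.2]
force: [0.7, -0.3, -0.0]
grip_width: 0.0499
time_s: 65.3
tool_pos: [0.524, 0.4892, 0.1913]
tool_rot: [180.0, 0.0, 87.2]
force: [0.1, 0.4, -0.2]
grip_width: 0.0501
```

View pics/sd24.png

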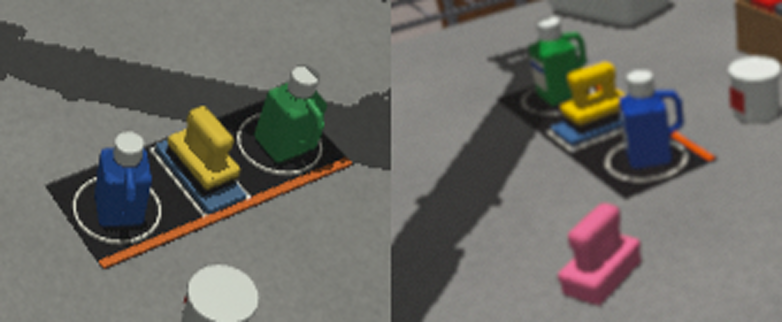

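View pics/s24.png

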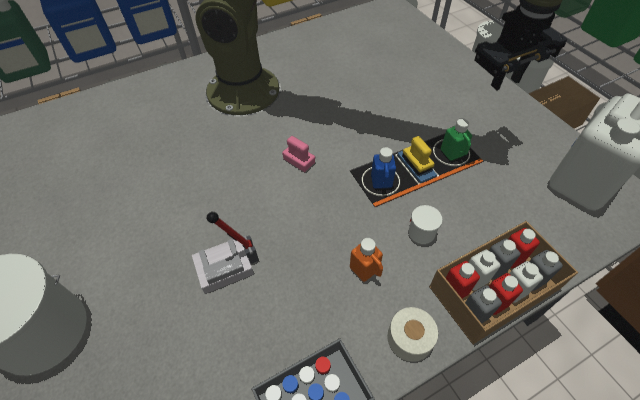

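View pics/w24.png

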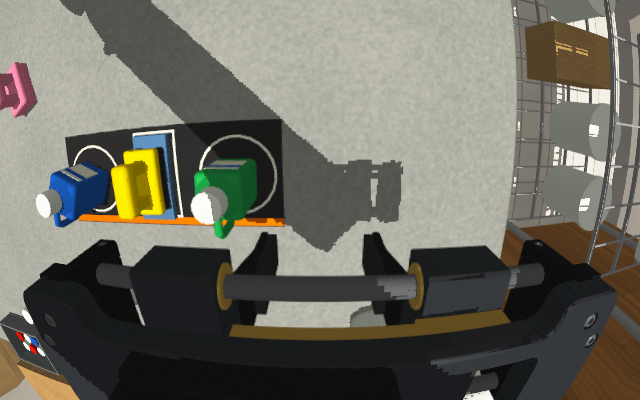

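All stands as wanted, the bar is up (ball at (212,217)); one numeric check.

Run:
```python
from h import *
s=cam("scene");d=cam("side");c=cam("wrist")
M=np.array([.5135,.2795]);a=np.radians(-2.8);Rm=np.array([[np.cos(a),np.sin(a)],[-np.sin(a),np.cos(a)]])
mat=lambda p:np.round(Rm@(np.asarray(p)[:2]-M)*1000,1)
def big(c,lo,hi,bx):
    n,l,st,ce=cv2.connectedComponentsWithStats(mask(c,lo,hi,bx)); i=1+np.argmax(st[1:,4]); return ce[i],(l==i)
for nm,bs,bd,bw in(("blue",(376,145,398,165),(250,158,275,175),None),("green",(452,116,472,134),(208,134,228,148),None)):
    u=big(s,(0,0,130),(180,60,255),bs)[0];v=big(d,(0,0,130),(180,60,255),bd)[0]; p,e=tri(s,u,d,v); print(nm,p,e,mat(p))
print("green wrist cap",mat(plane(c,[209,207],.11)[0]))
print("green TCP at release",mat([.5187,.3903]),"blue",mat([.5081,.1706]))
u,_=big(s,(18,120,60),(35,255,255),(395,130,440,180));v,_=big(d,(18,120,60),(35,255,255),(220,150,260,190));p,e=tri(s,u,d,v);print("scrub",p,e,mat(p))
# tile from scene
m=big(s,(95,60,30),(120,255,255),(395,140,450,190))[1]
print("tile/rect px ok",m.sum())
u,_=big(s,(0,0,0),(180,255,50),(204,209,221,226)); p=plane(s,u,.185)[0]; print("ball@z.185",p, "expect .541,-.25")
print("orange",plane(s,(367.5,245),.11),"tub",plane(s,big(s,(0,0,120),(180,60,255),(405,200,450,235))[0],.066))
```

```text
blue [0.51784767 0.16267725 0.11850745] 0.008222271638899938 [  10.  -116.5]
green [0.51703611 0.39360448 0.11084603] 0.00854825470764442 [ -2.  114.1]
green wrist cap [  1.7 114.3]
green TCP at release [ -0.2 110.9] blue [-1.00e-01 -1.09e+02]
scrub [0.51094979 0.28150931 0.04922525] 0.007379333076844493 [-2.6  1.9]
tile/rect px ok 261
ball@z.185 [ 0.54212122 -0.24982391  0.185     ] expect .541,-.25
orange [[ 7.00009115e-01 -5.04442546e-04  1.10000000e-01]] tub [[0.68151954 0.17405597 0.066     ]]
```

Run:
```python
from h import *
M=np.array([.5135,.2795]);a=np.radians(-2.8);Rm=np.array([[np.cos(a),np.sin(a)],[-np.sin(a),np.cos(a)]])
mat=lambda p:np.round(Rm@(np.asarray(p)[:2]-M)*1000,1)
c=old("pics/w19.png",[.5087,.1708,.1712],[179.9,-.1,87.2]); print(mat(plane(c,[320,214],.11)[0]))
c=old("pics/w22.png",[.5204,.3448,.2357],[180,0,87.1]); print(mat(plane(c,[158,188],.11)[0]))
c=old("pics/w14.png",[.5113,.2789,.1599],[180,0,87.2])
m=mask(c,(95,60,30),(120,255,255),(285,125,355,240)); print("tile front edge",mat(plane(c,[[320,np.argwhere(m)[:,0].min()]],.013)[0]))
m=mask(c,(18,120,40),(35,255,255),(285,125,355,245)); r=np.argwhere(m); print("scrub base front",mat(plane(c,[[320,r[:,0].min()]],.041)[0]), r[:,1].min(),r[:,1].max())
s=cam("scene"); print(mat(plane(s,(129/2.3/1+330, 146/2.3+90),.11)[0]))
```

```text
[   0.7 -108.7]
[  -0.2 -106. ]
tile front edge [-56.8  -0.6]
scrub base front [-43.7  -0.7] 285 344
[   6.3 -110.3]
```

Run:
```python
from cell import env
print(env.get_obs()["time_s"]); env.sign_off()
```

```text
65.8
the job is handed in; nothing more can be done
```

The demonstration is set out and handed in at 65.8 s, but no verdict came back.

**What I did**
- I swung the red bar up to about 1.25 rad and left it up, then slid the tile out of the jig and laid it in the rectangle.
- I had gripped the tile too high in the fingers to set it down flat. I put its far edge on the mat first, and the near end pivoted about 2 cm down when I released it. I estimate at most 0.4 m/s there, but did not measure it.
- I then set the yellow scrubber on the tile, the blue jug in the right ring and the green jug in the left ring.

**Last checks, in the mat frame**

| Item | Offset from its target |
|---|---|
| Tile | about 1 mm along its length from the rectangle's centre (an earlier scene view said about 4 mm) |
| Scrubber | about 2 mm from the tile's centre, lengthwise, pad down |
| Blue jug | within about 4 mm in the wrist views |
| Green jug | within 1 mm by the tool position at release, about 4.5 mm by its cap in the wrist view |

- **Bar and bystanders:** The bar is still up. The tub measures the same as at the start. The orange jug was only read roughly, with a hand-picked pixel about 1 cm off earlier readings; in the pictures it stands where it was and nothing came near it.
- **Disagreements:** A rough two-camera reading of the blue jug gave about 12 mm off. Its rays missed each other by 8 mm, so I discounted it. A reading from the scene camera alone gave about 6 mm.

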